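# Set the middle stud nut in a strut channel

### The arm

A 6-joint arm with a two-finger parallel gripper is mounted at the origin on the work surface. World frame = base frame: x ahead of the robot, y to its left, z up, the work surface at z = 0. Lengths are in mm, angles in degrees, forces in N, time in s.
With the tool pointing down it reaches from about 350 to 850 mm from the base axis. Payload 8.1 kg.
Tool frame: the origin (TCP) lies midway between the tips of the shut fingers; the grasp point (between the pads) lies 19 mm behind it; x points along the fingers, y is the direction in which the jaws open and shut, and the axes are right-handed (so a half turn about x gives the same grasp; the last joint's range is limited). The gripper opens to 85 mm and grips with 20 to 120 N. Pads are 22 mm wide; open, the fingers measure 114 mm over their backs; the gripper's body (76 mm by 85 mm) begins 54 mm behind the grasp point. The pads swing forward as they close: fully open they stand 13 mm farther back than shut.
Start: joints at [60.997, 7.471, 85.268, -0, 87.261, -4.893], TCP at [245.074, 547.671, 231.292] pointing down, gripper open.
Joint ranges: [-169.43, 169.43], [-51.17, 129.36], [1.28, 143.12], [-76.62, 256.62], [0, 156.53], [-152.29, 152.29]. Speed limits (degrees/s): [136.94, 136.94, 159.86, 180, 180, 180].

### API

Orientations are given as [roll, pitch, yaw] about the fixed x, y, z axes, in that order (R = Rz(yaw) Ry(pitch) Rx(roll)).
In Python, from bench import sense, snapshot, hand_in gives the robot as it stands.
- The arm moves only by the tool drive_tool, never from a script. Its argument "deltas" is a list of rows, each a list of 7 numbers: the closure in counts, from 0 (fully open) to 255 (shut), then the shift along the tool's x, y, z in m, then the turn, a rotation vector about the tool's x, y, z in rad. A call has exactly 10 rows; each row is the pose to reach, as a shift and turn from the pose commanded when the call began, along the tool's axes at that moment; what a row does not reach only later rows make up. A row lasts 1/12 s, in which the tool goes at most 41.7 mm and 7.16 degrees, less where a joint would pass 70% of its speed; a pose out of reach is approached as far as the arm can. A call with a gripper value outside its range is refused whole. The fingers move at their own pace and stop on an object; "squeeze" is the grip in N (left out, the last holds). Time passes only in rows, so rows that repeat a pose let the fingers close, or fill a call up. It gives the time, the measured TCP pose, the force and the opening at its end, in the units of the state.
- sense(): the state, without advancing time (a new reading comes with each control period).
- snapshot(name): name is "scene" or "side" or "wrist"; returns a dict with "frame" (400x640x3 uint8, blue, green, red), "fx", "fy", "cx", "cy" (pixels), "rvec" (rotation vector, rad) and "tvec" (3), from world to camera coordinates, as OpenCV has them. Camera axes: x right, y down, z forward; pixel columns grow to the right and rows downward; lengths in mm; the calibration is good to about 2 mm. The wrist camera is an equidistant fisheye: a pixel r from the principal point sees the ray r / f radians off the axis. A picture is of the moment at which its call begins. There is no depth.
- hand_in(): hands the job in, once; it reports no verdict.
The state is a dict: "time": time; "joint_pos": joint angles; "qd": joint speeds; "joint_efforts": joint torques, N m; "tool_pos": TCP position; "tcp_rot": TCP orientation; "ft_force": force on the tool from outside, world axes, zero at the start; "wrist_torque": the same for the moment, N m; "finger_gap": finger opening in mm.
Only numpy, scipy, OpenCV 4.12 (cv2) and the standard library are available. Lean on these libraries where they do the work, as an engineer would, in place of code of your own. Each camera call takes 0.05 s, during which the arm holds its last target.

### The job

Set the loose spring stud nut into the strut channel midway between the two fixings that are already tightened: push it gently down through the slot against its spring, lengthwise, give it a quarter turn clockwise (seen from above) so that it lies across under the lips, and let it up so that both lips sit in its grooves and it stands there by itself, upright. Press no harder than the spring calls for, keep the nut from hitting or forcing the channel, and leave the other parts on the table alone.

Things in the scene. Friction and masses are not known exactly. Their poses are not given: they have to be found in the camera images.
- board: plywood board 120 x 420 x 18 mm fixed to the table; on it a steel strut channel 41 x 41 x 380 mm, open side up, lies along the board's y. Origin: under the board's centre, on the table; z up, y along the channel, x across. The channel is screwed tight and does not move, but through slotted holes: it sits parallel to y with its own centre line up to 7.5 mm to either side (x) of the board's.
- mid (a point): over the board's centre, level with the channel's top, 59 mm over the table, half-way between two fixings (40 mm washer, stud up to 99.5 mm over the table) at y = -110 and +110 mm; axes as board. Slot 22 mm wide, top edges rounded 2 mm. Its two inturned lips, 2.5 mm thick, end 7.5 mm below the top; inside, the channel is 36 mm wide, its floor 38.5 mm below the top.
- stud_nut: the loose spring stud nut, steel, 0.1 kg, standing on its spring. Origin: centre of the underside of the free spring. Upwards: coil spring, 19 mm in diameter, 0 to 32 mm, nut plate 32 to 42, threaded stud 42 to 92. z along the stud, x along the plate. The spring pushes 1.5 N at first and 0.6 N more per mm, is solid after 15.5 mm, and meets the channel's floor when the plate's centre is 1.5 mm below the channel's top.
- nut_plate (a point): centre of the nut plate, 34.6 (x) x 20 (y) x 10 mm; axes as stud_nut; a half turn gives the same shape. On top two grooves along y, 3 mm deep, 4.5 wide, at x = -12.25 and 12.25 mm. Corners (+x,-y) and (-x,+y) are cut away: in the channel it turns clockwise only, to a stop a few degrees past 90. It lies 9.5 mm below the channel's top when seated and must be over 12.5 mm below it to turn.
- nut_stud (a point): where to take the stud: on its axis, 15 mm below its top end, 40 mm above the plate's centre; axes as stud_nut. The stud is round, 12 mm in diameter, so the fingers may close in any direction. Its upper end stands some 40 mm above the channel's top while the nut is turned, so take it high, with the fingertips no more than 33 mm below its top.
- plain_nut: bystander: a plain channel nut, the same steel plate (34.6 x 20 x 10 mm) without stud and spring, lying on the table; origin under its centre.
- washers: bystander: two 40 mm square steel washers stuck together, 10 mm high; origin under its centre.
- spanner: bystander: steel spanner, 190 mm long, lying on the table along its own x; origin under its middle.
- flat_bar: bystander: three-hole steel bar 41 x 300 x 6 mm, lying on the table to the left, along its own y; origin under its centre.
Mind the look-alikes: they are no part of the job. What is shaped like the stud_nut but orange is not meant.

How it is judged (in metres and radians):
On the way, in this order (a step that is already met when the one before it is completed fails the run):
1. the nut is pushed through the slot, lengthwise, until its plate is below the lips (z of nut_plate in the frame of mid below -0.0125 m and angle between the x axis of stud_nut and the y axis of board, either way round below 0.35 rad and horizontal distance between nut_plate and mid below 0.02 m), for 0.1 s.
2. it is turned crosswise under the lips (z of nut_plate in the frame of mid below -0.0115 m and angle between the x axis of stud_nut and the x axis of board, either way round below 0.2 rad), for 0.1 s.
At the end, for the whole second after the job is handed in: The nut stands released and at rest, crosswise within 8 degrees, upright within 5 degrees, both lips down in its grooves (plate centre 7.5 to 10.8 mm below the channel's top), within 15 mm along the channel of the midpoint between the fixings and 10 mm of the board's centre line (z of nut_plate in the frame of mid between -0.0108 and -0.0075 m and x of nut_plate in the frame of mid between -0.01 and 0.01 m and y of nut_plate in the frame of mid between -0.015 and 0.015 m and angle between the x axis of stud_nut and the x axis of board, either way round below 0.14 rad and angle between stud_nut's own z axis and vertical below 0.09 rad and linear speed of stud_nut below 0.01 m/s and contact force between stud_nut and the fingers below 0.1 N); the robot touches nothing.
It fails at once if the nut presses on the channel with more than 30 N (contact force between stud_nut and board above 30 N).
It fails at once if the hand presses on the channel or its board with more than 15 N (contact force between the fingers and board above 15 N).
It fails at once if the plain nut, the washers, the spanner or the flat bar is moved by more than 20 mm (distance of any of plain_nut, washers, spanner, flat_bar from where it was at the start of the episode above 0.02 m).
It also fails if it takes over 70 s, if anything falls off the work surface, if the arm or the gripper's body presses on something with over 40 N, if the wrist force passes 120 N, or if a joint passes its speed limit or range.

## Working session

There is one attempt and no reset: what is moved stays moved. The work goes in short steps, Python scripts to look and compute and a tool call to move; the robot and the scene stay as the last step left them, time stands still between calls to the robot, and variables do not carry over. Pictures are saved under pics/ and viewed, and the job is handed in when it is done.

Besides the shell and the picture viewer there is one more tool, called after "Call:" by a JSON object that holds its "name" and its "arguments", one argument or row to a line. drive_tool: Moves the arm, as the interface text tells. Its arguments: {"type":"object","properties":{"deltas":{"type":"array","items":{"type":"array","items":{"type":"number"}}},"squeeze":{"type":"number"}},"required":["deltas"]}

```bash
ls; mkdir -p pics; python3 - <<'E'
from bench import sense,snapshot
import cv2,pickle
print(sense())
for n in ["scene","side","wrist"]:
    s=snapshot(n); cv2.imwrite(f"pics/{n}0.png",s["frame"]); pickle.dump(s,open(f"{n}0.pkl","wb"))
    print(n,{k:v for k,v in s.items() if k!="frame"})
E
```

```text
pics
{'time': 0.0, 'joint_pos': array([ 6.09981417e+01,  7.51510893e+00,  8.53313250e+01, -2.93949100e-03,
        8.72623487e+01, -4.89188080e+00]), 'qd': array([ 0.10617619,  0.06826365,  0.05025145, -0.02755169,  0.05643958,
       -0.06595399]), 'joint_efforts': array([ 9.76983720e-04, -5.69421351e+01, -5.00540113e+01, -1.09736295e-04,
        1.53697422e-02,  1.56261990e-05]), 'tool_pos': array([244.8009352 , 547.16252846, 230.22483232]), 'tcp_rot': array([ -93.34593723,   89.89117769, -117.45577152]), 'ft_force': array([ 0.24441459, -0.59271837, -0.93781633]), 'wrist_torque': array([ 0.00951457, -0.02164849,  0.01753453]), 'finger_gap': 85.4749989296879}
scene {'fx': 368.17034783224756, 'fy': 368.17034783224756, 'cx': 323.84015180040956, 'cy': 204.47901197668327, 'rvec': array([ 1.9107963 ,  1.65465873, -0.64107714]), 'tvec': array([ -55.87478486, -315.39178782, 1335.35406003])}
side {'fx': 460.7588844432905, 'fy': 460.7588844432905, 'cx': 318.9902672061852, 'cy': 198.76628565076044, 'rvec': array([ 2.24309705, -0.61345487,  0.26926714]), 'tvec': array([-447.06126425,  199.8555684 , 1040.76078181])}
wrist {'fx': 309.70691628693146, 'fy': 309.70691628693146, 'cx': 319.5196442610384, 'cy': 197.89807083315935, 'rvec': array([-2.42764478, -1.57472915, -0.22511476]), 'tvec': array([-599.28458478,  -38.51131369,  377.87064864])}
```

View pics/scene0.png

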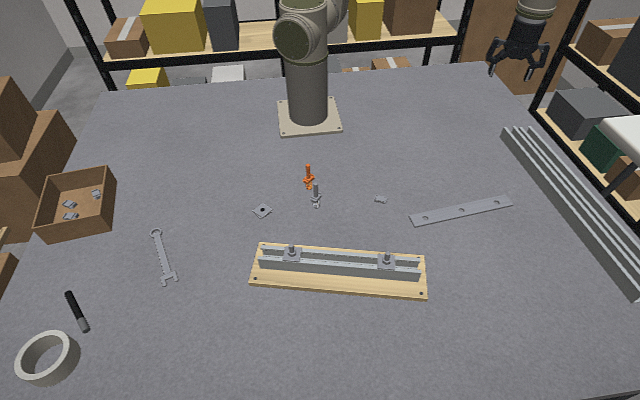

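View pics/side0.png

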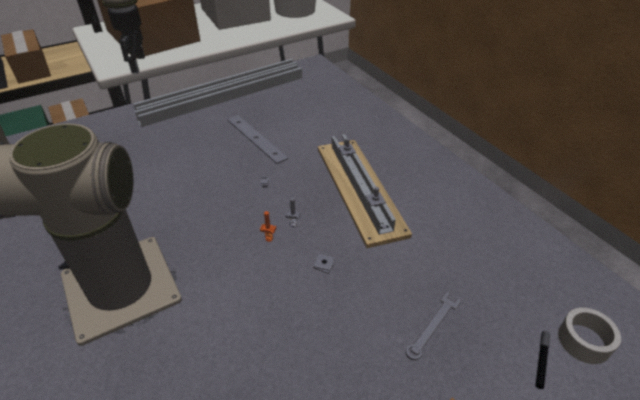

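View pics/wrist0.png

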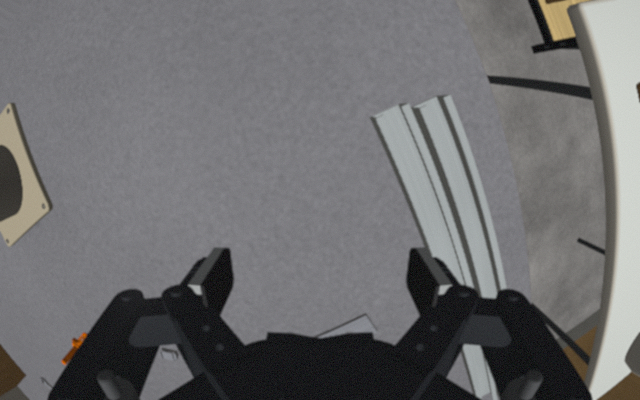

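```bash
cat > h.py <<'E'
import cv2,pickle,numpy as np
from scipy.spatial.transform import Rotation as Ro
def load(n): return pickle.load(open(n+".pkl","rb"))
def ray(s,uv,fish=False):
    R=Ro.from_rotvec(s["rvec"]).as_matrix(); t=np.array(s["tvec"]).ravel()
    x=(uv[0]-s["cx"])/s["fx"]; y=(uv[1]-s["cy"])/s["fy"]
    if fish:
        r=np.hypot(x,y); k=np.sin(r)/r if r>1e-9 else 1; d=np.array([x*k,y*k,np.cos(r)])
    else: d=np.array([x,y,1.])
    d=R.T@d; return -R.T@t, d/np.linalg.norm(d)
def atz(s,uv,z,fish=False):
    o,d=ray(s,uv,fish); return o+d*(z-o[2])/d[2]
def proj(s,P,fish=False):
    R=Ro.from_rotvec(s["rvec"]).as_matrix(); t=np.array(s["tvec"]).ravel()
    p=np.atleast_2d(P)@R.T+t
    if fish:
        r=np.hypot(p[:,0],p[:,1]); th=np.arctan2(r,p[:,2]); k=th/np.maximum(r,1e-9)
        return np.c_[s["cx"]+s["fx"]*p[:,0]*k, s["cy"]+s["fy"]*p[:,1]*k]
    return np.c_[s["cx"]+s["fx"]*p[:,0]/p[:,2], s["cy"]+s["fy"]*p[:,1]/p[:,2]]
def tri(rs):
    A=0;b=0
    for o,d in rs:
        M=np.eye(3)-np.outer(d,d); A=A+M; b=b+M@o
    return np.linalg.solve(A,b)
def crop(s,x0,y0,w,h,k,fn): cv2.imwrite(fn,cv2.resize(s["frame"][y0:y0+h,x0:x0+w],None,fx=k,fy=k,interpolation=cv2.INTER_CUBIC))
E
python3 - <<'E'
from h import *
a=load("scene0");b=load("side0")
A=cv2.resize(a["frame"][155:220,285:345],None,fx=7,fy=7,interpolation=cv2.INTER_CUBIC)
B=cv2.resize(b["frame"][190:255,250:310],None,fx=7,fy=7,interpolation=cv2.INTER_CUBIC)
cv2.imwrite("pics/nut.png",np.hstack([A[:, :400],B[:, :400]]))
crop(a,240,230,200,80,4,"pics/board_scene.png"); crop(b,310,125,110,125,5,"pics/board_side.png")
E
```

```text
(no output)
```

View pics/nut.png

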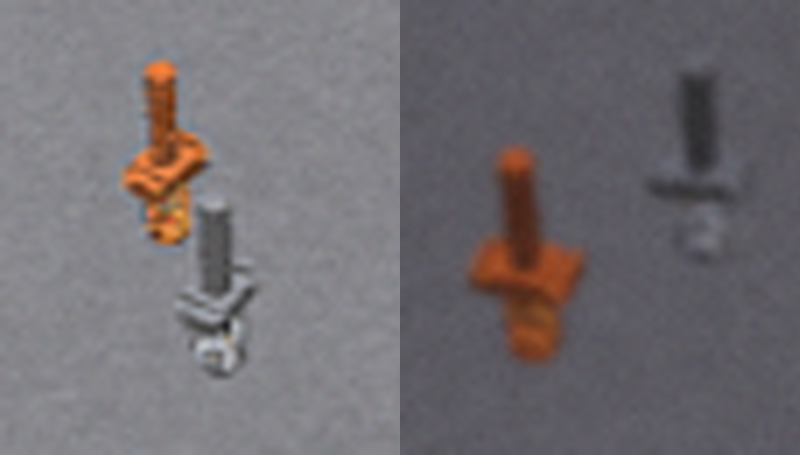

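View pics/board_scene.png

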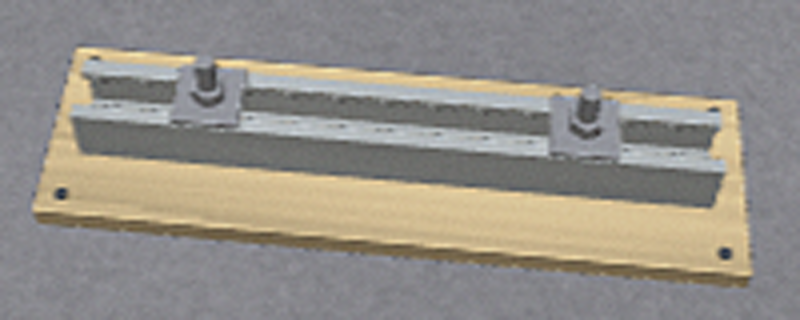

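View pics/board_side.png

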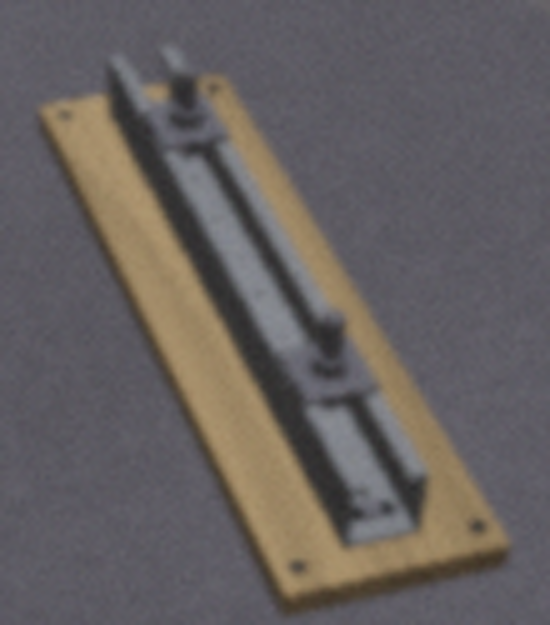

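```bash
python3 - <<'E'
from h import *
a=load("scene0");b=load("side0")
def pc(x,y,x0,y0,k): return (x0+(x+.5)/k-.5, y0+(y+.5)/k-.5)
def both(n,p,q,z): 
    P=tri([ray(a,p),ray(b,q)]); print(n,P.round(1),"z-plane",atz(a,p,z).round(1),atz(b,q,z).round(1))
both("studtop",pc(214,204,285,155,7),pc(300,77,250,190,7),92)
both("orange top",pc(160,70,285,155,7),pc(117,155,250,190,7),92)
both("nut base",pc(218,360,285,155,7),pc(303,245,250,190,7),5)
# plate ends
for n,p in [("l end",(180,305)),("r end",(254,275)),("low",(215,325)),("up",(235,262))]: print(n,atz(a,pc(*p,285,155,7),40).round(1))
both("fixL",pc(206,62,240,230,4),pc(328,322,310,125,5),99.5)
both("fixR",pc(590,92,240,230,4),pc(172,52,310,125,5),99.5)
# board top corners z=18
for n,p in [("TL",(78,50)),("TR",(735,102)),("BL",(35,208)),("BR",(748,274))]: print(n,atz(a,pc(*p,240,230,4),18).round(1))
for n,p in [("far-near",(42,105)),("near-l",(285,600)),("near-r",(508,548)),("far-r",(228,78))]: print(n,atz(b,pc(*p,310,125,5),18).round(1))
E
```

```text
studtop [427.2 -26.5  88. ] z-plane [429.9 -25.9  92. ] [425.5 -32.1  92. ]
orange top [353.3 -37.7  94. ] z-plane [351.7 -38.   92. ] [354. -35.  92.]
nut base [427.4 -25.6   0.9] z-plane [432.4 -27.2   5. ] [425.3 -27.5   5. ]
l end [432.1 -41.3  40. ]
r end [420.4 -10.2  40. ]
low [444.7 -28.9  40. ]
up [412.2 -16.8  40. ]
fixL [ 621.  -104.1   95.4] z-plane [ 624.9 -105.1   99.5] [ 617.7 -106.3   99.5]
fixR [674.1 111.7 104.9] z-plane [676.9 106.2  99.5] [678.1 129.   99.5]
TL [ 544.9 -187.7   18. ]
TR [645.  216.4  18. ]
BL [ 656.6 -215.5   18. ]
BR [758.5 187.   18. ]
far-near [645.7 220.2  18. ]
near-l [ 540.8 -189.1   18. ]
near-r [ 655.2 -216.9   18. ]
far-r [759.6 185.8  18. ]
```

```bash
python3 - <<'E'
from h import *
from bench import sense
a=load("scene0");b=load("side0");w=load("wrist0")
s=sense(); R=Ro.from_euler("xyz",s["tcp_rot"],degrees=True).as_matrix(); print(R.round(3)); print(s["tool_pos"])
o,d=ray(w,(w["cx"],w["cy"]),True); print("cam",o, "axis",d,"in tool",R.T@(o-s["tool_pos"]),R.T@d)
for n,p in [("plain",(380,199)),("wash",(262,211)),("spanner",(163,257)),("bar",(461,210))]: print(n,atz(a,p,5).round(0))
E
```

```text
[[-0.001  0.408  0.913]
 [-0.001  0.913 -0.408]
 [-1.    -0.001 -0.   ]]
[244.87089953 547.29135771 230.47217083]
cam [181.21793127 575.66332263 373.07259657] axis [ 0.25644682 -0.11520171 -0.95966848] in tool [-142.59431626   -0.31063987  -69.70161158] [0.95964462 0.00099411 0.28121383]
plain [433. 159.   5.]
wash [ 428. -179.    5.]
spanner [ 546. -433.    5.]
bar [508. 372.   5.]
```

Call:
{"name": "drive_tool", "arguments": {
  "deltas": [
    [0,0,-0.01,0.008,0,0,0],
    [0,0,-0.03,0.026,0,0,0],
    [0,0,-0.055,0.049,0,0,0],
    [0,0,-0.08,0.071,0,0,0],
    [0,0,-0.105,0.094,0,0,0],
    [0,0,-0.13,0.116,0,0,0],
    [0,0,-0.155,0.138,-0.02,0,0],
    [0,0,-0.18,0.16,-0.04,0,0],
    [0,0,-0.205,0.182,-0.06,0,0],
    [0,0,-0.225,0.2,-0.07,0,0]
  ],
  "squeeze": 60
}}

```text
time: 0.98
tool_pos: [335.8, 258.5, 231.0]
tcp_rot: [-68.1, 90.0, -88.2]
ft_force: [0.1, 0.3, -0.3]
finger_gap: 85.7
```

Call:
{"name": "drive_tool", "arguments": {
  "deltas": [
    [0,0,-0.01,0.008,0,0,0],
    [20,0,-0.035,0.027,0,0,0],
    [40,0.005,-0.06,0.046,0,0,0],
    [60,0.01,-0.09,0.07,0,0,0],
    [80,0.015,-0.12,0.093,0,0,0],
    [100,0.02,-0.15,0.116,0,0,0],
    [100,0.025,-0.18,0.14,0,0,0],
    [100,0.03,-0.21,0.163,0,0,0],
    [100,0.03,-0.23,0.178,0,0,0],
    [100,0.03,-0.238,0.185,0,0,0]
  ]
}}

```text
time: 1.82
tool_pos: [427.7, -29.5, 200.7]
tcp_rot: [-117.7, 89.9, -138.0]
ft_force: [0.2, 0.7, 0.4]
finger_gap: 51.9
```

```bash
cat > shot.py <<'E'
import sys
from bench import sense,snapshot
from h import *
n,t=sys.argv[1],sys.argv[2]
s=snapshot(n); pickle.dump(s,open(t+".pkl","wb")); cv2.imwrite(f"pics/{t}.png",s["frame"])
q=sense(); r=q["tcp_rot"]; print(q["time"],q["tool_pos"].round(1),"phi",round(90+r[2]-r[0],2),"pitch",r[1],q["finger_gap"],q["ft_force"].round(1),q["joint_pos"].round(1))
E
python3 shot.py wrist w1
```

```text
1.8667 [428.1 -29.5 201. ] phi 69.71 pitch 89.94002639983236 51.45953932157091 [-0.5 -1.6 -0.2] [-1.070e+01 -1.920e+01  1.133e+02 -1.000e-01  8.590e+01 -8.050e+01]
```

View pics/w1.png

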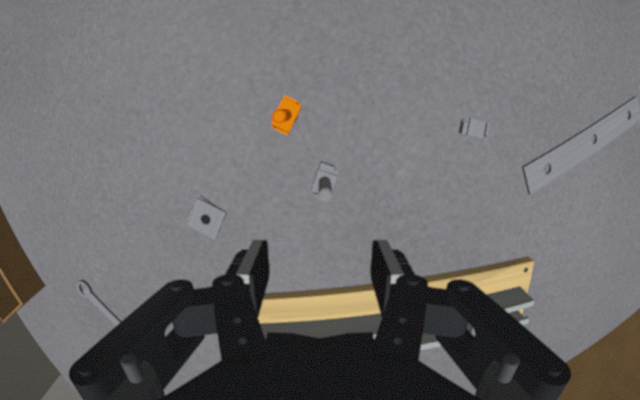

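```bash
python3 - <<'E'
from h import *
crop(load("w1"),285,145,80,75,8,"pics/w1c.png")
E
```

```text
(no output)
```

View pics/w1c.png

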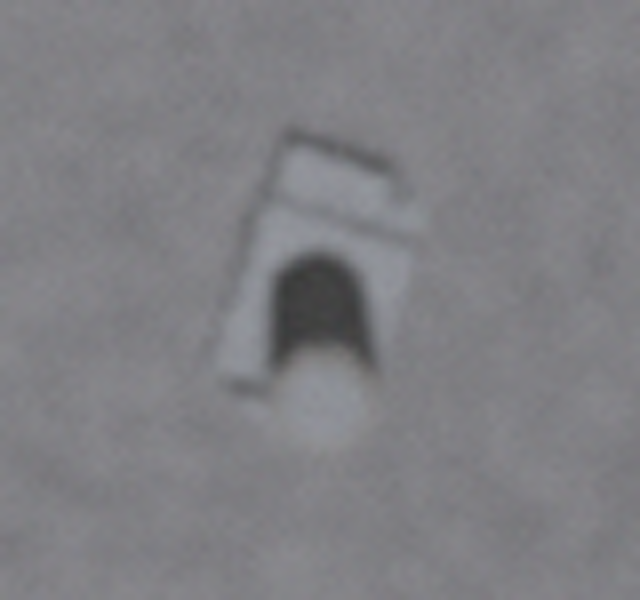

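```bash
python3 - <<'E'
from h import *
a=load("w1")
def pc(x,y): return (285+(x+.5)/8-.5,145+(y+.5)/8-.5)
print(atz(a,pc(324,398),92,True))
P=lambda x,y:atz(a,pc(x,y),42,True)
for p,q,e in [((287,135),(222,378),0),((275,200),(422,242),90),((290,132),(392,165),90)]:
    u,v=P(*p),P(*q); d=u-v; print(u.round(1),v.round(1),np.hypot(*d[:2]), (np.degrees(np.arctan2(d[1],d[0]))+e)%180)
# stud base circle
print(P(318,300))
E
```

```text
[429.97696306 -25.59531326  92.        ]
[410.2 -22.3  42. ] [436.5 -40.7  42. ] 32.078212261936955 145.00097261038965
[417.4 -26.6  42. ] [428.7 -11.2  42. ] 19.041606855891555 143.60779070059147
[410.  -21.9  42. ] [418.2 -11.5  42. ] 13.25751970208112 141.68145160224688
[431.21488188 -25.92284293  42.        ]
```

Call:
{"name": "drive_tool", "arguments": {
  "deltas": [
    [100,0.003,0.001,0,0,0,0],
    [100,0.013,0.002,0,0,0,0],
    [100,0.026,0.003,0,0,0,0],
    [100,0.04,0.004,0,0,0,0],
    [100,0.054,0.004,0,0,0,0],
    [100,0.068,0.004,0,0,0,0],
    [100,0.08,0.004,0,0,0,0],
    [100,0.089,0.004,0,0,0,0],
    [100,0.094,0.004,0,0,0,0],
    [100,0.095,0.004,0,0,0,0]
  ]
}}

```text
time: 2.7
tool_pos: [428.1, -21.6, 105.0]
tcp_rot: [-173.9, 89.9, 166.1]
ft_force: [0.4, -0.3, 0.5]
finger_gap: 51.8
```

```bash
python3 shot.py wrist w2
```

```text
2.75 [428.5 -21.9 105.6] phi 429.97 pitch 89.93738324841559 52.11637302056849 [ 0.2 -0.2  0.6] [ -9.8 -14.3 119.6   0.   74.8 -79.8]
```

View pics/w2.png

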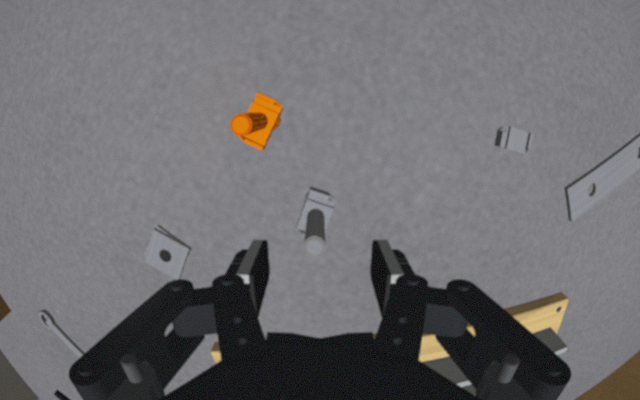

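```bash
python3 - <<'E'
from h import *
a=load("w2")
crop(a,285,175,70,85,7,"pics/w2c.png")
print(atz(a,(315,244.5),92,True)); print(proj(a,[428.5,-21.9,92],True))
E
```

```text
[429.74072217 -25.06577297  92.        ]
[[319.61929555 240.80400667]]
```

View pics/w2c.png

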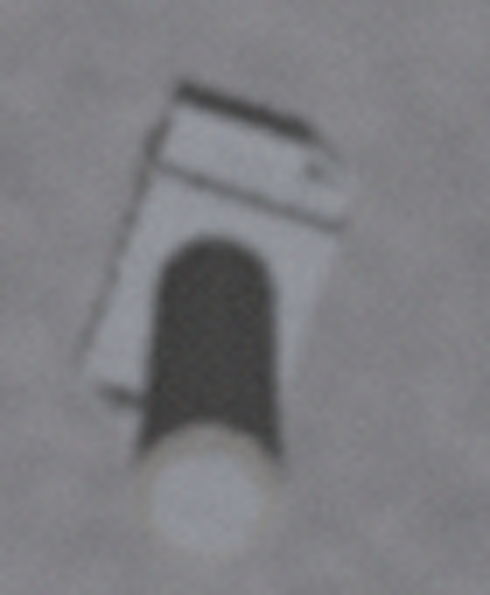

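```bash
python3 - <<'E'
from h import *
a=load("w2")
def pc(x,y): return (285+(x+.5)/7-.5,175+(y+.5)/7-.5)
print(atz(a,pc(210,490),92,True))
P=lambda x,y,z=42:atz(a,pc(x,y),z,True)
for p,q,e,z in [((182,97),(95,365),0,42),((160,165),(345,222),90,39),((178,95),(303,135),90,42),((345,235),(300,370),0,42)]:
    u,v=P(*p,z),P(*q,z); d=u-v; print(u.round(1),v.round(1),np.hypot(*d[:2]), (np.degrees(np.arctan2(d[1],d[0]))+e)%180)
E
```

```text
[429.70108103 -25.30360144  92.        ]
[410.6 -22.   42. ] [434.  -40.2  42. ] 29.65974087738436 142.09180198357822
[417.2 -26.8  39. ] [429.2 -11.4  39. ] 19.602576385551693 142.1604509717597
[410.3 -22.2  42. ] [418.3 -12.1  42. ] 12.942559033048788 141.68806679651559
[429.5 -11.6  42. ] [441.7 -20.7  42. ] 15.15134237191979 143.21839582034727
```

Call:
{"name": "drive_tool", "arguments": {
  "deltas": [
    [100,0.002,-0.001,0.001,0,0,0],
    [100,0.004,-0.002,0.002,0,0,0],
    [100,0.01,-0.003,0.0023,0,0,0],
    [100,0.018,-0.003,0.0023,0,0,0],
    [100,0.026,-0.003,0.0023,0,0,0],
    [100,0.033,-0.003,0.0023,0,0,0],
    [100,0.039,-0.003,0.0023,0,0,0],
    [100,0.0415,-0.003,0.0023,0,0,0],
    [100,0.0415,-0.003,0.0023,0,0,0],
    [100,0.0415,-0.003,0.0023,0,0,0]
  ]
}}

```text
time: 3.58
tool_pos: [430.1, -26.3, 64.7]
tcp_rot: [-171.1, 90.0, 168.8]
ft_force: [0.6, 0.4, 0.6]
finger_gap: 52.0
```

```bash
python3 shot.py wrist w3
```

```text
3.6333 [430.3 -26.3  65. ] phi 69.9 pitch 89.98674790406703 52.151367987177935 [ 0.1  0.1 -0. ] [-10.3 -10.8 121.2   0.   69.6 -80.2]
```

View pics/w3.png

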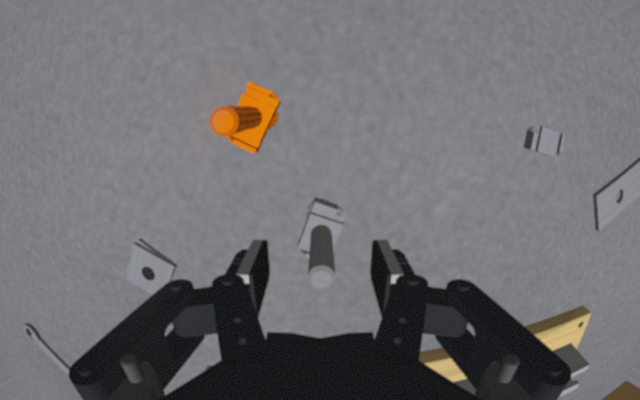

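Call:
{"name": "drive_tool", "arguments": {
  "deltas": [
    [120,0,0,0,0,0,0],
    [140,0,0,0,0,0,0],
    [155,0,0,0,0,0,0],
    [170,0,0,0,0,0,0],
    [185,0,0,0,0,0,0],
    [200,0,0,0,0,0,0],
    [215,0,0,0,0,0,0],
    [235,0,0,0,0,0,0],
    [255,0,0,0,0,0,0],
    [255,0,0,0,0,0,0]
  ],
  "squeeze": 60
}}

```text
time: 4.47
tool_pos: [430.2, -26.3, 64.9]
tcp_rot: [42.5, 90.0, 22.4]
ft_force: [0.1, 0.5, 0.9]
finger_gap: 9.7
```

```bash
python3 shot.py wrist w4
```

```text
4.5167 [430.2 -26.3  64.8] phi 69.9 pitch 89.9926375809809 9.897669729173264 [-0.5  1.4  0.4] [-10.3 -10.8 121.2   0.   69.5 -80.2]
```

View pics/w4.png

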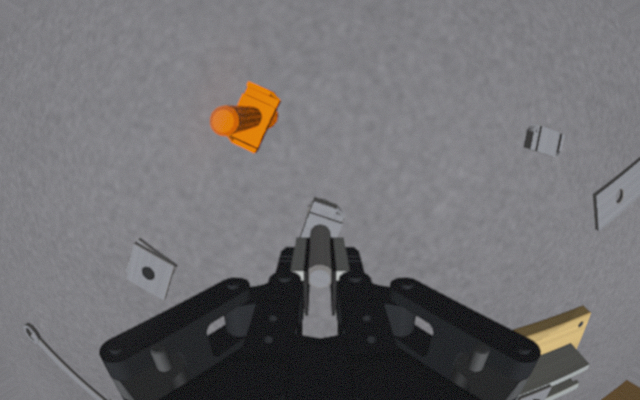

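Call:
{"name": "drive_tool", "arguments": {
  "deltas": [
    [255,-0.002,0,0,0,0,0],
    [255,-0.01,0,0,0,0,0],
    [255,-0.025,0,0,0,0,0],
    [255,-0.042,0,0,0,0,0],
    [255,-0.06,0,0,0,0,0],
    [255,-0.08,0,0,0,0,0],
    [255,-0.1,0,0,0,0,0],
    [255,-0.12,0,0,0,0,0],
    [255,-0.132,0,0,0,0,0],
    [255,-0.135,0,0,0,0,0]
  ]
}}

```text
time: 5.35
tool_pos: [431.5, -26.6, 202.8]
tcp_rot: [8.7, 89.7, -11.4]
ft_force: [0.3, -0.7, -0.5]
finger_gap: 10.1
```

```bash
python3 shot.py side s5;python3 shot.py scene c5; python3 shot.py wrist w5; python3 - <<'E'
from h import *
a=load("c5");b=load("s5");w=load("w5")
from bench import sense
p=proj(b,[430,-26,200])[0].astype(int);q=proj(a,[430,-26,200])[0].astype(int)
A=cv2.resize(a["frame"][q[1]-50:q[1]+70,q[0]-50:q[0]+50],(500,600),interpolation=cv2.INTER_CUBIC)
B=cv2.resize(b["frame"][p[1]-50:p[1]+70,p[0]-30:p[0]+30],(300,600),interpolation=cv2.INTER_CUBIC)
cv2.imwrite("pics/c5c.png",np.hstack([A,B]))
crop(w,270,180,100,100,6,"pics/w5c.png")
E
```

```text
5.4 [431.1 -26.5 201.8] phi 69.9 pitch 89.81561667324544 10.135957476299732 [ 1.7  0.1 -0.5] [-10.3 -19.  113.   -0.   85.8 -80.2]
5.45 [430.5 -26.4 200.2] phi 69.9 pitch 89.93230048077851 9.760396352831473 [ 0.5  0.1 -1.1] [-10.3 -18.9 113.1  -0.   85.7 -80.2]
5.5 [429.9 -26.3 199.1] phi 429.9 pitch 89.96424404583531 9.737623932987361 [ 0.5 -0.  -0.8] [-10.3 -18.8 113.2  -0.   85.7 -80.2]
```

View pics/c5c.png

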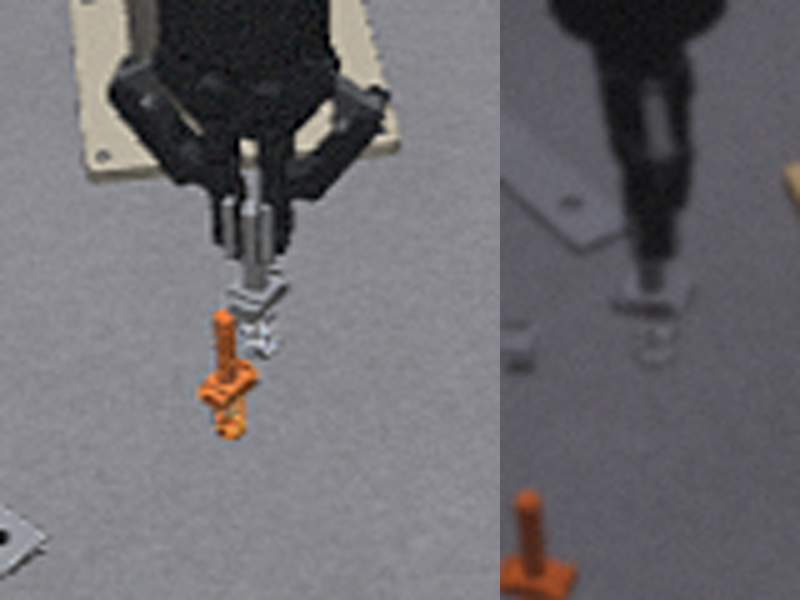

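View pics/w5c.png

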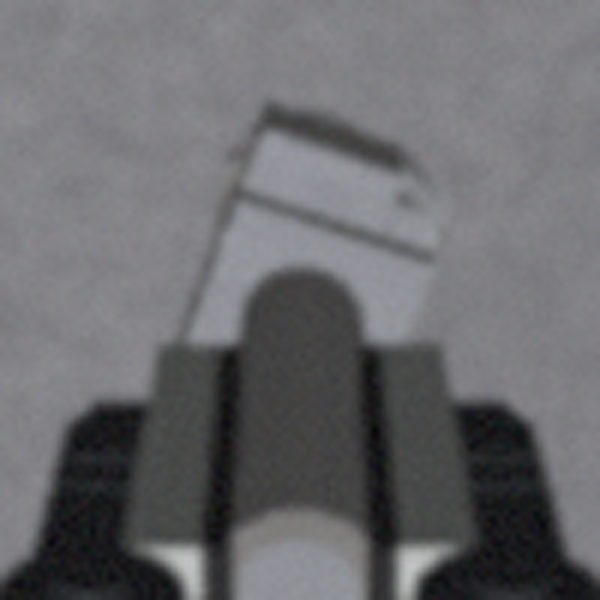

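Call:
{"name": "drive_tool", "arguments": {
  "deltas": [
    [255,0,0.003,0.006,0.05,0,0],
    [255,0,0.01,0.02,0.15,0,0],
    [255,0,0.022,0.042,0.27,0,0],
    [255,0,0.036,0.07,0.39,0,0],
    [255,0,0.051,0.099,0.51,0,0],
    [255,0,0.066,0.128,0.63,0,0],
    [255,0,0.08,0.156,0.75,0,0],
    [255,0,0.091,0.178,0.87,0,0],
    [255,0,0.098,0.191,0.99,0,0],
    [255,0,0.101,0.197,1.08,0,0]
  ]
}}

```text
time: 6.33
tool_pos: [650.4, 1.3, 196.5]
tcp_rot: [-103.9, 89.8, 173.8]
ft_force: [-0.1, -0.4, -1.4]
finger_gap: 10.0
```

Call:
{"name": "drive_tool", "arguments": {
  "deltas": [
    [255,0,0,0,0,0,0],
    [255,0,0,0,0,0,0],
    [255,0,0,0,0,0,0],
    [255,0,0,0,0,0,0],
    [255,0,0,0,0,0,0],
    [255,0,0,0,0,0,0],
    [255,0,0,0,0,0,0],
    [255,0,0,0,0,0,0],
    [255,0,0,0,0,0,0],
    [255,0,0,0,0,0,0]
  ]
}}

```text
time: 7.17
tool_pos: [649.9, 0.8, 199.9]
tcp_rot: [86.8, 90.0, 4.9]
ft_force: [-0.2, -0.2, -0.7]
finger_gap: 10.0
```

```bash
python3 shot.py wrist w6;python3 shot.py side s6;python3 shot.py scene c6; python3 - <<'E'
from h import *
a=load("c6");b=load("s6");w=load("w6")
crop(b,310,60,110,190,3,"pics/s6c.png")
crop(a,240,190,200,120,4,"pics/c6c.png")
E
```

```text
7.2167 [649.9   0.8 199.8] phi 8.03 pitch 89.99456411080817 10.111025393096979 [ 0.2 -0.9 -1.5] [ -4.4  16.   78.9   0.   85.1 -12.5]
7.2667 [649.9   0.8 199.8] phi 8.02 pitch 89.99431753055951 9.755878566444883 [ 0.4 -0.  -0.6] [ -4.4  16.   78.9  -0.   85.1 -12.5]
7.3167 [649.9   0.8 199.8] phi 368.02 pitch 89.99690744269839 9.622893199452774 [ 0.6 -0.7 -0.6] [ -4.4  16.   78.9   0.   85.1 -12.5]
```

View pics/w6.png

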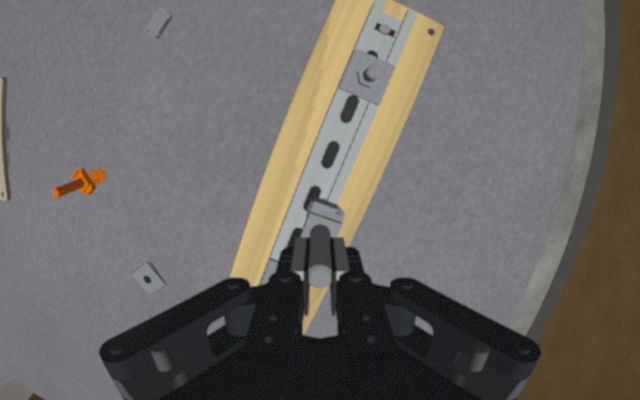

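View pics/c6c.png

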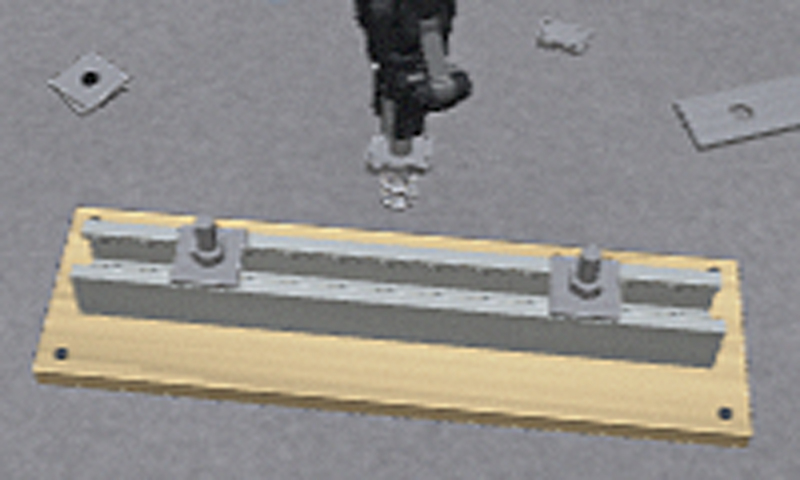

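```bash
python3 - <<'E'
from h import *
w=load("w6")
crop(w,240,50,200,200,3,"pics/w6a.png"); crop(w,255,180,100,100,6,"pics/w6b.png")
E
```

```text
(no output)
```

View pics/w6a.png

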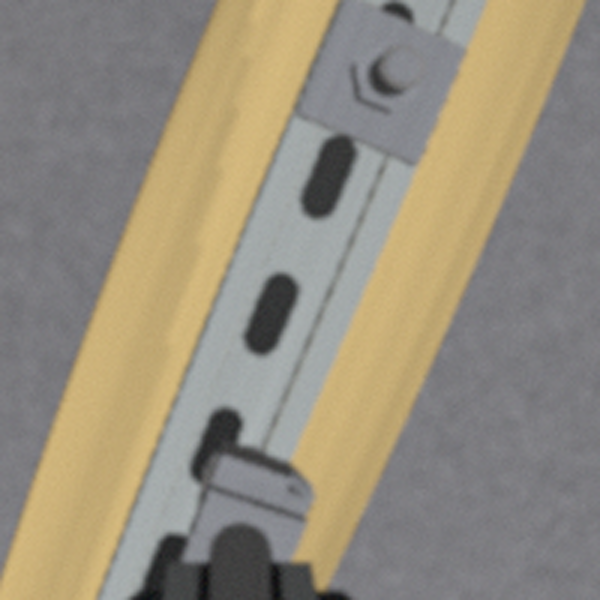

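View pics/w6b.png

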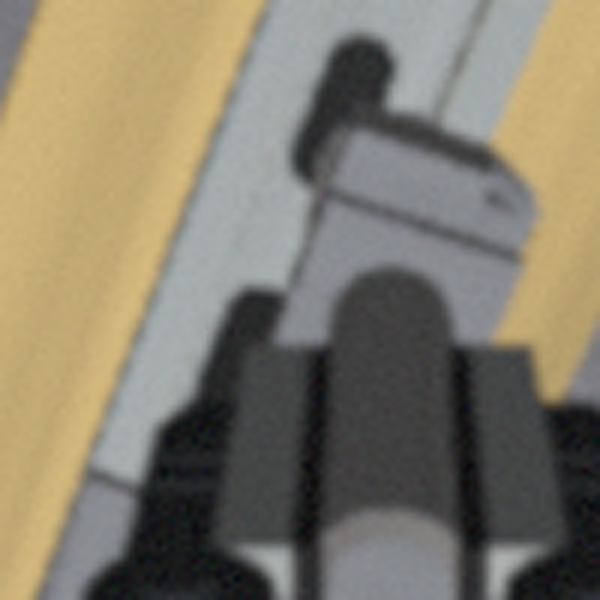

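```bash
python3 - <<'E'
from h import *
w=load("w6")
def pc(x,y,k=3,x0=240,y0=50): return (x0+(x+.5)/k-.5,y0+(y+.5)/k-.5)
T=lambda x,y,z=59:atz(w,pc(x,y),z,True)[:2]
yd=None
L={"board L":((222,0),(0,585),18),"chan L":((295,120),(105,590),59),"lip line":((383,165),(265,445),59),"chan R":((417,160),(300,450),59),"board R":((582,0),(345,570),18)}
u=np.array([.24,.971]);u/=np.linalg.norm(u)
n=np.array([u[1],-u[0]]);c0=np.array([650.5,.5])
for k,(p,q,z) in L.items():
    a,b=T(*p,z),T(*q,z); d=a-b; print(k,a.round(1),b.round(1),"az %.2f"%np.degrees(np.arctan2(d[1],d[0])),"offs n",((a-c0)@n).round(1),((b-c0)@n).round(1))
# washer corner/hex stud tip
print("fix stud tip",T(400,65,99.5), "washer edge",T(295,112,62),T(415,162,62))
P=lambda x,y,z:atz(w,pc(x,y,6,255,180),z,True)
zt=199.8-64.9+42
for p,q,e,z in [((350,130),(280,335),0,zt),((325,190),(520,260),90,zt),((520,265),(497,335),0,zt),]:
    a,b=P(*p,z),P(*q,z); d=a-b; print(a.round(1),b.round(1),(np.degrees(np.arctan2(d[1],d[0]))+e)%180)
E
```

```text
board L [626.7 133.1] [569.8 -93.4] az 75.89 offs n -54.9 -55.9
chan L [655.4  91.4] [615.3 -68.6] az 75.92 offs n -17.0 -17.6
lip line [683.9  82.1] [661.3 -10.4] az 76.26 offs n 12.8 13.0
chan R [694.   85.5] [672.6 -10.4] az 77.41 offs n 21.8 24.0
board R [753.2 158.5] [701.9 -67.1] az 77.20 offs n 61.8 66.2
fix stud tip [678.28878895 107.55200062] washer edge [654.94445927  93.61498071] [692.92348975  84.61466564]
[644.9  20.3 176.9] [641.   -1.3 176.9] 79.62420795101936
[643.4  14.1 176.9] [662.8   9.7 176.9] 77.16933734581448
[662.8   9.2 176.9] [661.8   1.7 176.9] 82.2741637648791
```

Call:
{"name": "drive_tool", "arguments": {
  "deltas": [
    [255,0.002,0.001,0.0004,0.02,0,0],
    [255,0.008,0.002,0.0008,0.05,0,0],
    [255,0.018,0.002,0.0008,0.07,0,0],
    [255,0.029,0.002,0.0008,0.074,0,0],
    [255,0.04,0.002,0.0008,0.074,0,0],
    [255,0.051,0.002,0.0008,0.074,0,0],
    [255,0.06,0.002,0.0008,0.074,0,0],
    [255,0.066,0.002,0.0008,0.074,0,0],
    [255,0.069,0.002,0.0008,0.074,0,0],
    [255,0.069,0.002,0.0008,0.074,0,0]
  ]
}}

```text
time: 8.15
tool_pos: [651.4, 0.3, 129.7]
tcp_rot: [-97.4, 89.9, 176.4]
ft_force: [0.1, -0.1, -0.8]
finger_gap: 9.8
```

```bash
python3 shot.py wrist w7;python3 shot.py side s7;python3 shot.py scene c7; python3 - <<'E'
from h import *
a=load("c7");b=load("s7");w=load("w7")
crop(b,330,100,80,110,5,"pics/s7c.png")
crop(a,300,210,80,70,8,"pics/c7c.png")
crop(w,240,80,140,200,3,"pics/w7a.png"); crop(w,255,160,120,120,5,"pics/w7b.png")
E
```

```text
8.2 [6.519e+02 3.000e-01 1.306e+02] phi 363.79 pitch 89.97742898353654 9.908934775869385 [-0.4 -0.5 -0.7] [-4.5 19.  82.6 -0.  78.4 -8.3]
8.25 [6.523e+02 3.000e-01 1.312e+02] phi 3.79 pitch 89.96163274286228 9.776601601352256 [ 0.8 -0.2 -0.7] [-4.5 19.  82.5  0.  78.4 -8.3]
8.3 [6.525e+02 2.000e-01 1.316e+02] phi 3.78 pitch 89.92400705063122 9.915570541099521 [-0.3  0.6 -0.6] [-4.5 19.  82.5 -0.  78.4 -8.3]
```

View pics/w7a.png

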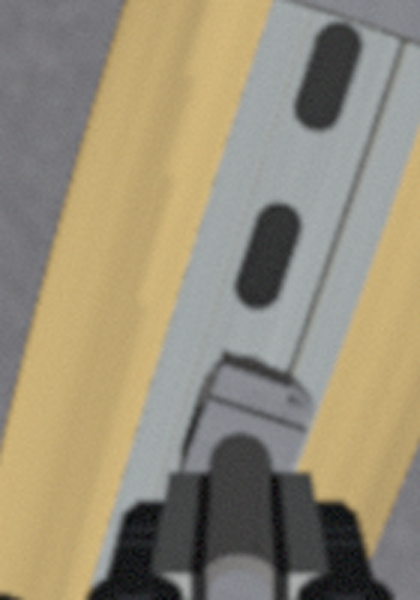

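View pics/w7b.png

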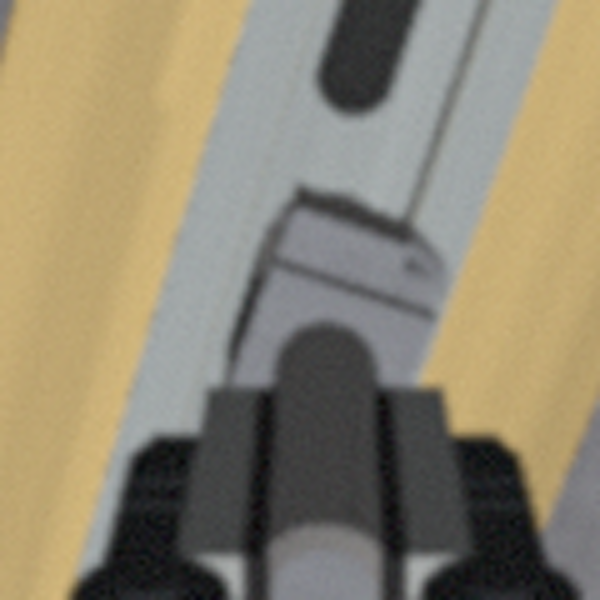

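View pics/c7c.png

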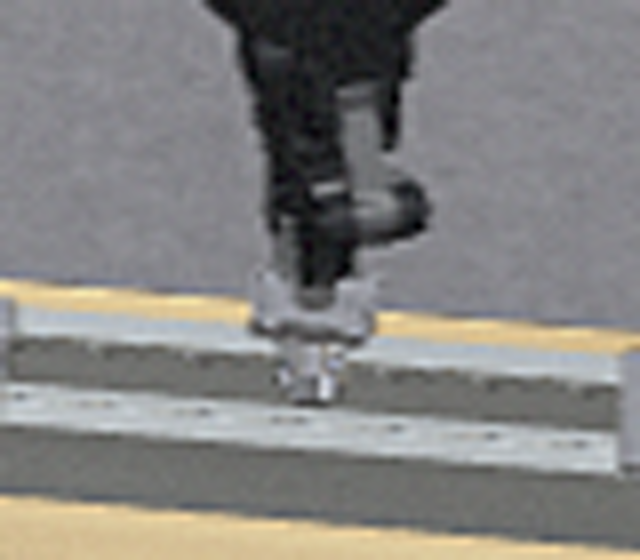

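View pics/s7c.png

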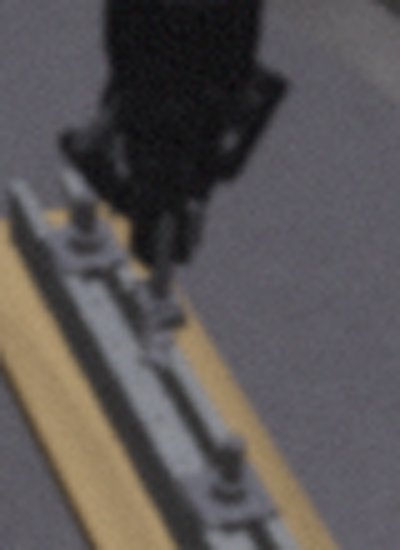

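```bash
cat > rect.py <<'E'
from h import *
import sys
# rectify wrist view at height z in board-frame (n across, u along), 6px/mm
az=np.radians(76.0); u=np.array([np.cos(az),np.sin(az)]); n=np.array([u[1],-u[0]]); c0=np.array([650.5,.5])
def rect(s,z,nr,ur,k):
    N,U=np.meshgrid(np.arange(nr[0],nr[1],1/k),np.arange(ur[1],ur[0],-1/k))
    P=np.stack([c0[0]+N*n[0]+U*u[0],c0[1]+N*n[1]+U*u[1],np.full(N.shape,z)],-1).reshape(-1,3)
    q=proj(s,P,True).astype(np.float32).reshape(*N.shape,2)
    return cv2.remap(s["frame"],q[...,0],q[...,1],cv2.INTER_CUBIC)
E
python3 - <<'E'
from rect import *
w=load("w7")
im=rect(w,59,(-30,40),(0,90),8)
# contrast
g=cv2.createCLAHE(4,(4,4)).apply(cv2.cvtColor(im,cv2.COLOR_BGR2GRAY)); print(im.shape)
for i in range(0,70,10): cv2.putText(g,str(i-30),(i*8,12),0,.4,255)
cv2.imwrite("pics/r7.png",cv2.resize(g,(560,600)))
# mean column profile u 30..80
p=cv2.cvtColor(im,cv2.COLOR_BGR2GRAY)[80:480].astype(float).mean(0)
for i in range(0,560,4): print(round(-30+i/8,1),int(p[i]),end="; ")
E
```

```text
(720, 560, 3)
-30.0 170; -29.5 172; -29.0 173; -28.5 175; -28.0 176; -27.5 178; -27.0 179; -26.5 181; -26.0 182; -25.5 182; -25.0 181; -24.5 181; -24.0 180; -23.5 179; -23.0 179; -22.5 178; -22.0 178; -21.5 177; -21.0 178; -20.5 178; -20.0 179; -19.5 179; -19.0 175; -18.5 169; -18.0 165; -17.5 163; -17.0 163; -16.5 163; -16.0 164; -15.5 164; -15.0 164; -14.5 164; -14.0 164; -13.5 163; -13.0 163; -12.5 162; -12.0 162; -11.5 162; -11.0 163; -10.5 164; -10.0 162; -9.5 160; -9.0 160; -8.5 161; -8.0 162; -7.5 159; -7.0 151; -6.5 136; -6.0 119; -5.5 105; -5.0 99; -4.5 97; -4.0 96; -3.5 95; -3.0 95; -2.5 95; -2.0 94; -1.5 94; -1.0 94; -0.5 94; 0.0 94; 0.5 94; 1.0 95; 1.5 95; 2.0 97; 2.5 99; 3.0 104; 3.5 116; 4.0 134; 4.5 148; 5.0 158; 5.5 164; 6.0 166; 6.5 166; 7.0 165; 7.5 165; 8.0 164; 8.5 164; 9.0 164; 9.5 164; 10.0 165; 10.5 165; 11.0 162; 11.5 150; 12.0 131; 12.5 119; 13.0 125; 13.5 142; 14.0 156; 14.5 163; 15.0 165; 15.5 164; 16.0 164; 16.5 163; 17.0 164; 17.5 164; 18.0 164; 18.5 165; 19.0 164; 19.5 164; 20.0 163; 20.5 163; 21.0 162; 21.5 163; 22.0 166; 22.5 171; 23.0 175; 23.5 177; 24.0 177; 24.5 176; 25.0 176; 25.5 175; 26.0 175; 26.5 175; 27.0 176; 27.5 176; 28.0 177; 28.5 177; 29.0 177; 29.5 177; 30.0 177; 30.5 177; 31.0 176; 31.5 176; 32.0 175; 32.5 174; 33.0 173; 33.5 172; 34.0 171; 34.5 170; 35.0 170; 35.5 169; 36.0 170; 36.5 170; 37.0 170; 37.5 171; 38.0 171; 38.5 172; 39.0 172; 39.5 172;
```

View pics/r7.png

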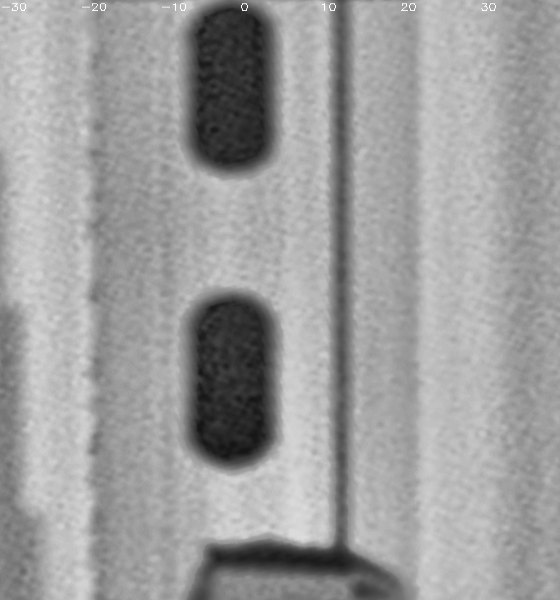

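```bash
python3 - <<'E'
from rect import *
w=load("w7")
im=rect(w,131.2-64.9+42,(-15,25),(-8,30),14)
g=cv2.createCLAHE(2,(2,2)).apply(cv2.cvtColor(im,cv2.COLOR_BGR2GRAY))
for i in range(0,40,5): cv2.putText(g,str(i-15),(i*14,12),0,.4,255); cv2.line(g,(i*14,0),(i*14,5),255)
for i in range(0,38,2): cv2.putText(g,str(30-i),(0,i*14+4),0,.35,255)
cv2.imwrite("pics/p7.png",g)
E
```

```text
(no output)
```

View pics/p7.png

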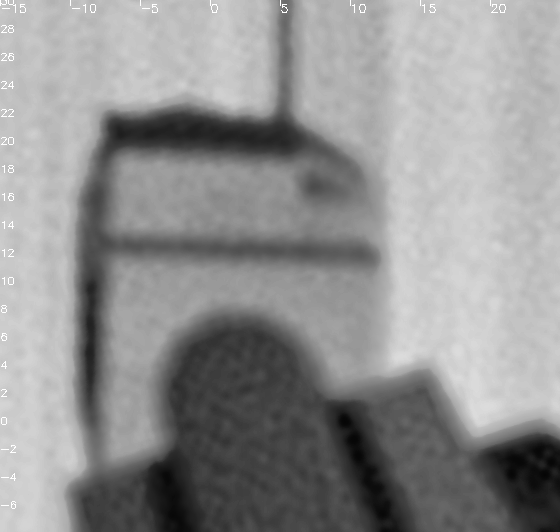

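```bash
cat > fit.py <<'E'
from h import *
def prect(s,c,azdeg,z,k=14,W=20,H=(-6,26)):
    az=np.radians(azdeg);u=np.array([np.cos(az),np.sin(az)]);n=np.array([u[1],-u[0]])
    N,U=np.meshgrid(np.arange(-W,W,1/k),np.arange(H[1],H[0],-1/k))
    P=np.stack([c[0]+N*n[0]+U*u[0],c[1]+N*n[1]+U*u[1],np.full(N.shape,z)],-1).reshape(-1,3)
    q=proj(s,P,True).astype(np.float32).reshape(*N.shape,2)
    return cv2.remap(s["frame"],q[...,0],q[...,1],cv2.INTER_CUBIC),N,U
def groove(s,c,azdeg,z,ns=(-6,6),us=(10,15)):
    im,N,U=prect(s,c,azdeg,z); g=cv2.GaussianBlur(cv2.cvtColor(im,cv2.COLOR_BGR2GRAY),(0,0),3).astype(float)
    xs=[];ys=[]
    for j in range(0,g.shape[1],7):
        nn=N[0,j]
        if ns[0]<=nn<=ns[1]:
            m=(U[:,0]>us[0])&(U[:,0]<us[1]); col=g[m,j]; uu=U[m,0]; w=np.clip(np.median(col)-col-2,0,None)
            if w.sum()>0: xs.append(nn); ys.append((w*uu).sum()/w.sum())
    p=np.polyfit(xs,ys,1); r=np.std(np.polyval(p,xs)-ys)
    return azdeg+np.degrees(np.arctan(p[0])),p[1],r
E
python3 - <<'E'
from fit import *
for nm,c,z,a in [("w2",(429.7,-25.4),39,142),("w3",(429.7,-25.4),39,142),("w5",(430,-26),199.3-64.9+39,142),("w6",(649.9,.8),199.8-64.9+39,80),("w7",(652.3,.2),131.2-64.9+39,76)]:
    print(nm,groove(load(nm),c,a,z))
ims=[]
for nm,c,z,a in [("w3",(429.7,-25.4),42,142),("w5",(430,-26),199.3-64.9+42,142),("w6",(649.9,.8),199.8-64.9+42,80)]:
    ims.append(prect(load(nm),c,a,z,8)[0][:,40:280])
cv2.imwrite("pics/cmp.png",np.hstack(ims))
E
```

```text
w2 (np.float64(149.07549141449488), np.float64(13.703299650930502), np.float64(0.6332757472650765))
w3 (np.float64(142.23408510982762), np.float64(14.392154764738798), np.float64(0.5369740732538024))
w5 (np.float64(138.57130911450253), np.float64(14.694142773719562), np.float64(0.3709497872779683))
w6 (np.float64(79.10975791172493), np.float64(10.717058780535558), np.float64(0.023387871195361443))
w7 (np.float64(74.53106943798062), np.float64(11.090538407652659), np.float64(0.02710556696410474))
```

View pics/cmp.png

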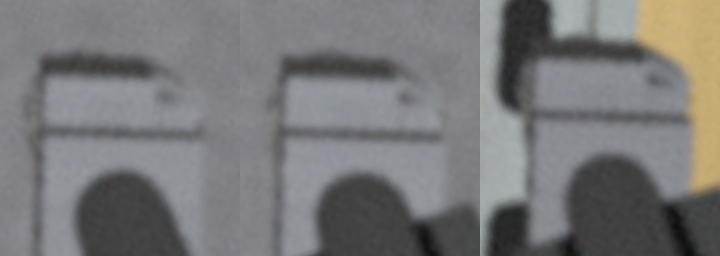

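```bash
cat > ov.py <<'E'
from h import *
def model(pos,yaw,tx=0,ty=0):
    # returns polylines world; pos = plate centre; tilt about world x,y (deg)
    R=(Ro.from_euler("xy",[tx,ty],degrees=True)*Ro.from_euler("z",yaw,degrees=True)).as_matrix()
    L=[]
    zt=5;h=[(17.3,10),(-10,10)]
    pl=[(17.3,10),(17.3,-10+6),(17.3-6,-10),(-17.3,-10),(-17.3,10-6),(-17.3+6,10),(17.3,10)]
    L.append([(x,y,5) for x,y in pl]);L.append([(x,y,-5) for x,y in pl])
    for x in (10,14.5,-10,-14.5): L.append([(x,-10,5),(x,10,5)])
    t=np.linspace(0,2*np.pi,40)
    for z in (5,55): L.append([(6*np.cos(a),6*np.sin(a),z) for a in t])
    return [np.array(l)@R.T+pos for l in L]
def overlay(s,pos,yaw,x0,y0,w,h,k,fn,tx=0,ty=0,fish=True,extra=[]):
    im=cv2.resize(s["frame"][y0:y0+h,x0:x0+w],None,fx=k,fy=k,interpolation=cv2.INTER_CUBIC)
    for l in model(np.array(pos,float),yaw,tx,ty)+extra:
        q=(proj(s,l,fish)-[x0,y0]+.5)*k-.5
        cv2.polylines(im,[np.round(q*8).astype(np.int32)],False,(0,0,255),1,cv2.LINE_AA,3)
    cv2.imwrite(fn,im)
E
python3 - <<'E'
from ov import *
overlay(load("w7"),(652.3,.2,131-64.9+37),76,265,180,100,100,6,"pics/ov7.png")
E
```

```text
(no output)
```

View pics/ov7.png

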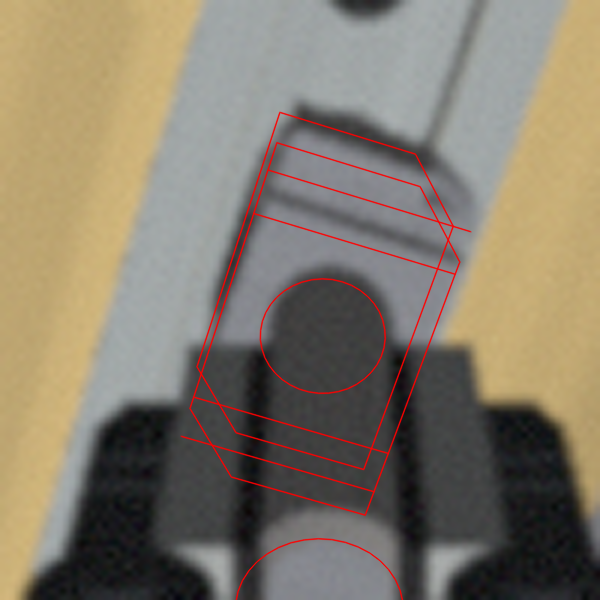

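Call:
{"name": "drive_tool", "arguments": {
  "deltas": [
    [255,0,-0.0003,0,-0.01,0,0],
    [255,0,-0.0005,0,-0.023,0,0],
    [255,0.003,-0.0005,0,-0.023,0,0],
    [255,0.008,-0.0005,0,-0.023,0,0],
    [255,0.014,-0.0005,0,-0.023,0,0],
    [255,0.02,-0.0005,0,-0.023,0,0],
    [255,0.026,-0.0005,0,-0.023,0,0],
    [255,0.031,-0.0005,0,-0.023,0,0],
    [255,0.033,-0.0005,0,-0.023,0,0],
    [255,0.033,-0.0005,0,-0.023,0,0]
  ]
}}

```text
time: 9.13
tool_pos: [650.8, 0.3, 96.6]
tcp_rot: [-99.1, 89.9, 176.0]
ft_force: [-0.0, 0.2, -1.4]
finger_gap: 10.2
```

Call:
{"name": "drive_tool", "arguments": {
  "deltas": [
    [255,0,0,0,0,0,0],
    [255,0,0,0,0,0,0],
    [255,0,0,0,0,0,0],
    [255,0,0,0,0,0,0],
    [255,0,0,0,0,0,0],
    [255,0,0,0,0,0,0],
    [255,0,0,0,0,0,0],
    [255,0,0,0,0,0,0],
    [255,0,0,0,0,0,0],
    [255,0,0,0,0,0,0]
  ]
}}

```text
time: 9.97
tool_pos: [651.5, 0.3, 97.8]
tcp_rot: [-80.8, 90.0, -165.7]
ft_force: [-0.3, -0.4, -1.0]
finger_gap: 10.0
```

```bash
python3 shot.py wrist w8;python3 shot.py side s8;python3 shot.py scene c8; python3 - <<'E'
from ov import *
from fit import groove
from rect import rect
a=load("c8");b=load("s8");w=load("w8")
crop(b,330,120,80,90,6,"pics/s8c.png")
crop(a,300,220,80,60,9,"pics/c8c.png")
z=98-64.9+37
overlay(w,(651.8,.3,z),76,265,170,100,100,6,"pics/ov8.png")
print(groove(w,(651.8,.3),76,z+2,us=(9,14)))
im=rect(w,59,(-30,40),(0,90),8)
p=cv2.cvtColor(im,cv2.COLOR_BGR2GRAY)[80:400].astype(float).mean(0)
for i in list(range(80,120,3))+list(range(320,375,3))+list(range(400,440,3)): print(round(-30+i/8,1),int(p[i]),end="; ")
im=rect(w,z+5,(-15,25),(-8,30),14); g=im
for i in range(0,40,5): cv2.putText(g,str(i-15),(i*14,12),0,.4,255); cv2.line(g,(i*14,0),(i*14,5),255)
cv2.imwrite("pics/p8.png",g)
E
```

```text
10.0167 [6.514e+02 3.000e-01 9.780e+01] phi 365.1 pitch 89.99643810698925 10.021159790782422 [-0.   0.4 -1.8] [-4.5 20.6 84.2  0.  75.2 -9.6]
10.0667 [6.515e+02 3.000e-01 9.780e+01] phi 5.1 pitch 89.99948369650113 9.966694758787922 [ 0.   0.4 -0.8] [-4.5 20.6 84.2 -0.  75.2 -9.6]
10.1167 [6.514e+02 3.000e-01 9.770e+01] phi 5.1 pitch 89.99564522425855 10.0632187203387 [-0.2  1.  -2. ] [-4.5 20.6 84.2 -0.  75.2 -9.6]
(np.float64(75.3547964239676), np.float64(10.555557867985328), np.float64(0.02527993409394007))
-20.0 177; -19.6 172; -19.2 162; -18.9 152; -18.5 147; -18.1 150; -17.8 156; -17.4 161; -17.0 163; -16.6 163; -16.2 163; -15.9 163; -15.5 163; -15.1 163; 10.0 164; 10.4 163; 10.8 160; 11.1 154; 11.5 140; 11.9 122; 12.2 108; 12.6 108; 13.0 121; 13.4 138; 13.8 151; 14.1 159; 14.5 163; 14.9 163; 15.2 163; 15.6 162; 16.0 162; 16.4 162; 16.8 163; 20.0 162; 20.4 161; 20.8 161; 21.1 160; 21.5 161; 21.9 163; 22.2 166; 22.6 170; 23.0 172; 23.4 174; 23.8 174; 24.1 174; 24.5 174; 24.9 174;
```

View pics/ov8.png

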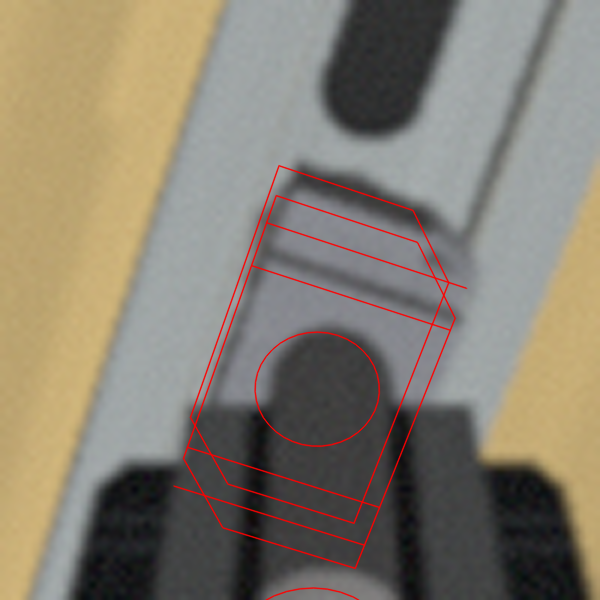

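View pics/p8.png

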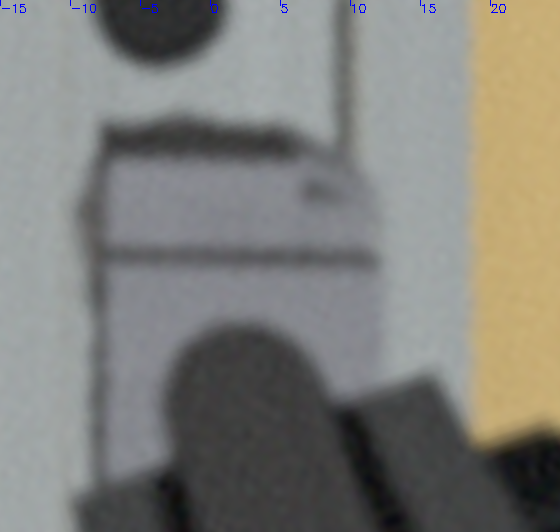

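View pics/s8c.png

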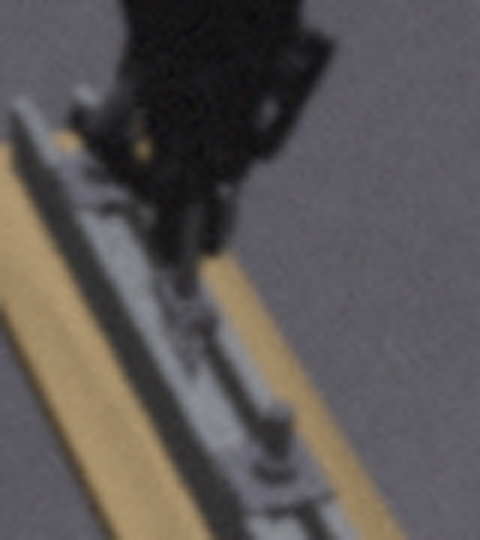

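View pics/c8c.png

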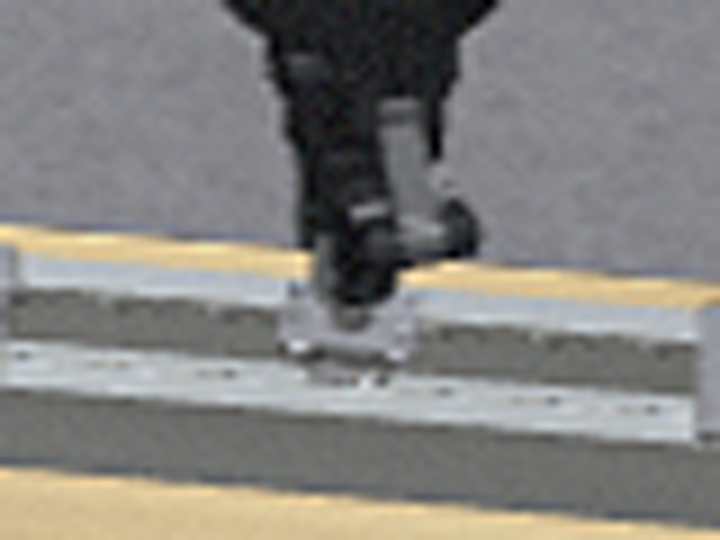

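Call:
{"name": "drive_tool", "arguments": {
  "deltas": [
    [255,0,-0.0005,0,-0.01,0,0],
    [255,0.001,-0.0005,0,-0.012,0,0],
    [255,0.002,-0.0005,0,-0.012,0,0],
    [255,0.003,-0.0005,0,-0.012,0,0],
    [255,0.004,-0.0005,0,-0.012,0,0],
    [255,0.005,-0.0005,0,-0.012,0,0],
    [255,0.006,-0.0005,0,-0.012,0,0],
    [255,0.007,-0.0005,0,-0.012,0,0],
    [255,0.007,-0.0005,0,-0.012,0,0],
    [255,0.007,-0.0005,0,-0.012,0,0]
  ]
}}

```text
time: 10.95
tool_pos: [650.9, 0.2, 90.7]
tcp_rot: [-96.2, 90.0, 179.6]
ft_force: [0.1, 0.3, -1.5]
finger_gap: 10.0
```

```bash
python3 shot.py wrist w9; python3 - <<'E'
from ov import *
from fit import groove
from rect import rect
w=load("w9")
z=90.8-64.9+37
print(groove(w,(651.3,.3),76,z+2,us=(8.5,13)))
im=rect(w,59,(-30,40),(0,90),8)
p=cv2.cvtColor(im,cv2.COLOR_BGR2GRAY)[80:400].astype(float).mean(0)
for i in list(range(80,120,3))+list(range(320,375,3))+list(range(400,440,3)): print(round(-30+i/8,1),int(p[i]),end="; ")
im=rect(w,z+5,(-15,25),(-8,30),14); g=im
for i in range(0,40,5): cv2.putText(g,str(i-15),(i*14,12),0,.4,255); cv2.line(g,(i*14,0),(i*14,5),255)
cv2.imwrite("pics/p9.png",g)
E
```

```text
11.0 [6.51e+02 3.00e-01 9.08e+01] phi 365.79 pitch 89.9962553363766 10.276419633539964 [ 0.3 -1.  -0.4] [ -4.5  21.   84.5   0.   74.5 -10.3]
(np.float64(76.11270007822424), np.float64(10.462410580935165), np.float64(0.0284224746021031))
-20.0 174; -19.6 163; -19.2 145; -18.9 131; -18.5 134; -18.1 146; -17.8 157; -17.4 162; -17.0 162; -16.6 162; -16.2 163; -15.9 163; -15.5 163; -15.1 163; 10.0 162; 10.4 161; 10.8 159; 11.1 152; 11.5 136; 11.9 116; 12.2 102; 12.6 105; 13.0 121; 13.4 139; 13.8 151; 14.1 159; 14.5 162; 14.9 163; 15.2 162; 15.6 162; 16.0 162; 16.4 162; 16.8 162; 20.0 162; 20.4 162; 20.8 161; 21.1 160; 21.5 160; 21.9 162; 22.2 165; 22.6 169; 23.0 172; 23.4 173; 23.8 174; 24.1 174; 24.5 174; 24.9 174;
```

View pics/p9.png

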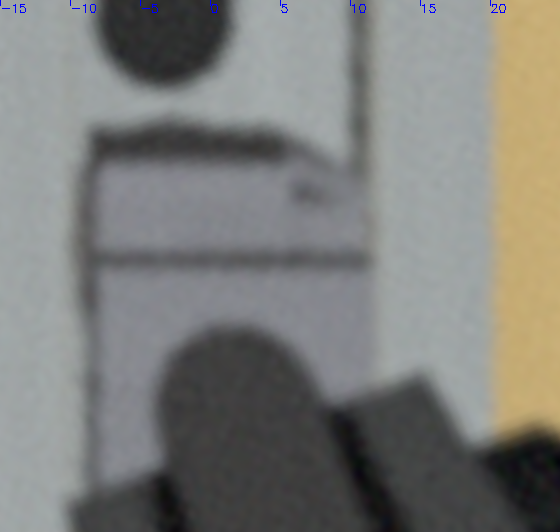

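Call:
{"name": "drive_tool", "arguments": {
  "deltas": [
    [255,0.0005,0,0,0,0,0],
    [255,0.001,0,0,0,0,0],
    [255,0.002,0,0,0,0,0],
    [255,0.0025,0,0,0,0,0],
    [255,0.003,0,0,0,0,0],
    [255,0.0035,0,0,0,0,0],
    [255,0.004,0,0,0,0,0],
    [255,0.0045,0,0,0,0,0],
    [255,0.005,0,0,0,0,0],
    [255,0.005,0,0,0,0,0]
  ]
}}

```text
time: 11.83
tool_pos: [650.9, 0.2, 85.6]
tcp_rot: [-93.9, 90.0, -178.1]
ft_force: [-1.3, 0.3, -0.5]
finger_gap: 10.0
```

```bash
python3 -c "
from bench import sense
q=sense();print(q['tool_pos'],q['ft_force'],q['wrist_torque'])"
```

```text
[6.50883461e+02 2.17042624e-01 8.56433131e+01] [-1.30352785  0.30839506 -0.50118071] [-0.05706907 -0.00749726  0.00153548]
```

Call:
{"name": "drive_tool", "arguments": {
  "deltas": [
    [255,0.0005,0,0,0,0,0],
    [255,0.001,0,0,0,0,0],
    [255,0.002,0,0,0,0,0],
    [255,0.0025,0,0,0,0,0],
    [255,0.003,0,0,0,0,0],
    [255,0.0035,0,0,0,0,0],
    [255,0.004,0,0,0,0,0],
    [255,0.0045,0,0,0,0,0],
    [255,0.005,0,0,0,0,0],
    [255,0.005,0,0,0,0,0]
  ]
}}

```text
time: 12.67
tool_pos: [651.1, 0.2, 80.9]
tcp_rot: [82.1, 90.0, -2.1]
ft_force: [-0.6, -0.2, 2.8]
finger_gap: 9.9
```

Call:
{"name": "drive_tool", "arguments": {
  "deltas": [
    [255,0.0005,0,0,0,0,0],
    [255,0.001,0,0,0,0,0],
    [255,0.0015,0,0,0,0,0],
    [255,0.002,0,0,0,0,0],
    [255,0.0025,0,0,0,0,0],
    [255,0.003,0,0,0,0,0],
    [255,0.0035,0,0,0,0,0],
    [255,0.004,0,0,0,0,0],
    [255,0.0045,0,0,0,0,0],
    [255,0.0045,0,0,0,0,0]
  ]
}}

```text
time: 13.5
tool_pos: [651.2, 0.2, 76.5]
tcp_rot: [76.2, 90.0, -8.0]
ft_force: [-0.7, -0.8, 6.1]
finger_gap: 9.9
```

Call:
{"name": "drive_tool", "arguments": {
  "deltas": [
    [255,0.0005,0,0,0,0,0],
    [255,0.001,0,0,0,0,0],
    [255,0.0014,0,0,0,0,0],
    [255,0.0018,0,0,0,0,0],
    [255,0.0022,0,0,0,0,0],
    [255,0.0026,0,0,0,0,0],
    [255,0.003,0,0,0,0,0],
    [255,0.0034,0,0,0,0,0],
    [255,0.0036,0,0,0,0,0],
    [255,0.0036,0,0,0,0,0]
  ]
}}

```text
time: 14.33
tool_pos: [651.3, 0.2, 73.3]
tcp_rot: [76.5, 90.0, -7.7]
ft_force: [-2.2, -0.3, 8.0]
finger_gap: 9.9
```

```bash
python3 shot.py wrist w10; python3 - <<'E'
from ov import *
w=load("w10"); crop(w,250,150,130,130,5,"pics/w10c.png")
E
```

```text
14.3833 [6.513e+02 2.000e-01 7.340e+01] phi 5.79 pitch 89.95859369133665 10.29826484966605 [-1.4 -0.4  8.2] [ -4.5  22.   85.1  -0.   72.8 -10.3]
```

View pics/w10c.png

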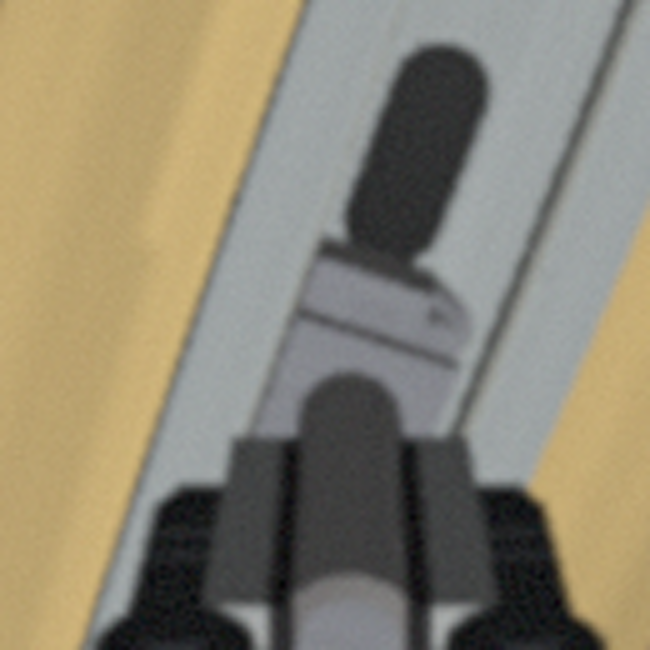

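Call:
{"name": "drive_tool", "arguments": {
  "deltas": [
    [255,0.0004,0,0,0,0,0],
    [255,0.0008,0,0,0,0,0],
    [255,0.0008,0,0,0.04,0,0],
    [255,0.0008,-0.0001,0,0.1,0,0],
    [255,0.0008,-0.0002,0,0.17,0,0],
    [255,0.0008,-0.0002,0,0.24,0,0],
    [255,0.0008,-0.0003,0,0.31,0,0],
    [255,0.0008,-0.0003,-0.0001,0.36,0,0],
    [255,0.0008,-0.0003,-0.0001,0.4,0,0],
    [255,0.0008,-0.0003,-0.0001,0.4,0,0]
  ]
}}

```text
time: 15.22
tool_pos: [651.4, 0.3, 72.9]
tcp_rot: [103.1, 89.9, -4.2]
ft_force: [-0.9, -0.3, 7.7]
finger_gap: 10.1
```

```bash
python3 shot.py wrist w11; python3 - <<'E'
from ov import *
w=load("w11"); crop(w,250,150,130,130,5,"pics/w11c.png")
from bench import sense
print(sense()['wrist_torque'])
E
```

```text
15.2667 [6.514e+02 2.000e-01 7.280e+01] phi -17.17 pitch 89.90574186228606 10.003094327679745 [-1.6  0.1  7.9] [-4.5 22.  85.2  0.  72.7 12.7]
[0.03743558 0.25254904 0.03786578]
```

View pics/w11c.png

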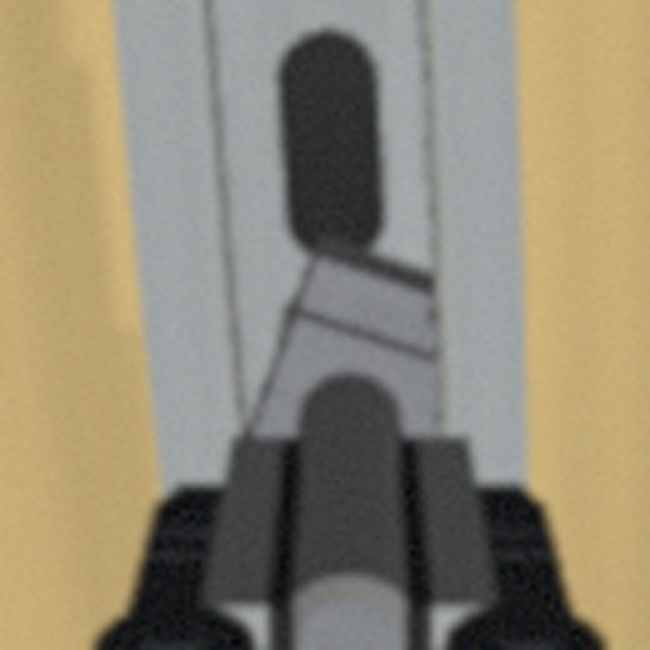

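Call:
{"name": "drive_tool", "arguments": {
  "deltas": [
    [255,0,0,0,0.04,0,0],
    [255,0,-0.0001,0,0.1,0,0],
    [255,0,-0.0001,0,0.17,0,0],
    [255,0,-0.0002,0,0.24,0,0],
    [255,0,-0.0002,0,0.31,0,0],
    [255,0,-0.0003,-0.0001,0.38,0,0],
    [255,0,-0.0003,-0.0001,0.45,0,0],
    [255,0,-0.0004,-0.0001,0.51,0,0],
    [255,0,-0.0004,-0.0001,0.56,0,0],
    [255,0,-0.0004,-0.0001,0.56,0,0]
  ]
}}

```text
time: 16.1
tool_pos: [650.8, 0.9, 72.7]
tcp_rot: [159.4, 89.9, 20.0]
ft_force: [-1.1, 0.6, 9.1]
finger_gap: 10.0
```

```bash
python3 shot.py wrist w12; python3 - <<'E'
from ov import *
w=load("w12"); crop(w,250,150,130,130,5,"pics/w12c.png")
from bench import sense
print(sense()['wrist_torque'])
E
```

```text
16.15 [650.8   0.8  72.7] phi -49.26 pitch 89.93237880434744 9.654910777678554 [-1.   0.7  8.3] [-4.5 22.  85.3  0.  72.7 44.8]
[ 0.31380912  0.25279096 -0.05533168]
```

View pics/w12c.png

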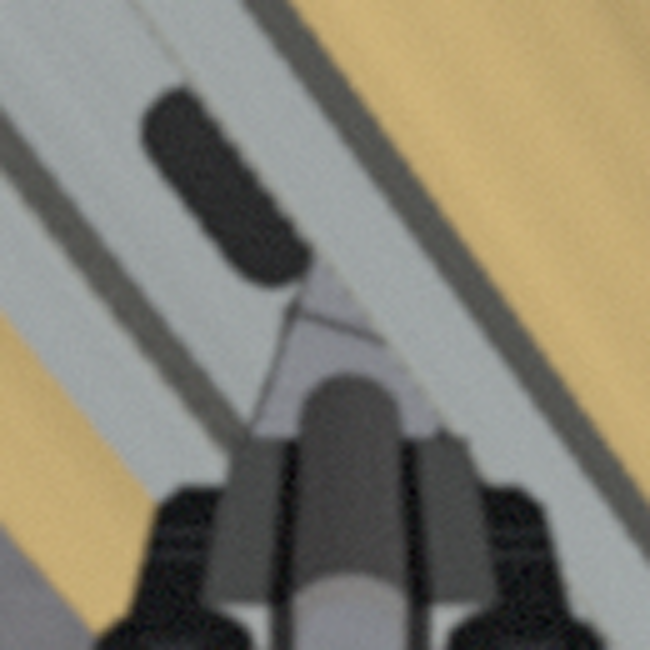

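Call:
{"name": "drive_tool", "arguments": {
  "deltas": [
    [255,0,0,0,0.04,0,0],
    [255,0,-0.0001,0,0.09,0,0],
    [255,0,-0.0001,0,0.15,0,0],
    [255,0,-0.0002,0,0.21,0,0],
    [255,0,-0.0002,0,0.27,0,0],
    [255,0,-0.0003,-0.0001,0.33,0,0],
    [255,0,-0.0003,-0.0001,0.39,0,0],
    [255,0,-0.0004,-0.0001,0.45,0,0],
    [255,0,-0.0004,-0.0001,0.5,0,0],
    [255,0,-0.0004,-0.0001,0.5,0,0]
  ]
}}

```text
time: 16.98
tool_pos: [650.4, 1.6, 72.6]
tcp_rot: [-135.7, 89.9, 56.2]
ft_force: [-2.4, 2.3, 8.9]
finger_gap: 10.0
```

```bash
python3 shot.py wrist w13; python3 - <<'E'
from ov import *
w=load("w13"); crop(w,250,150,130,130,5,"pics/w13c.png")
from bench import sense
print(sense()['wrist_torque'])
E
```

```text
17.0333 [650.3   1.6  72.6] phi 282.1 pitch 89.94081595980806 9.811117524930754 [-3.1  1.7  8.5] [-4.4 21.9 85.3  0.1 72.7 73.5]
[ 0.56231628  0.43426864 -0.0549979 ]
```

View pics/w13c.png

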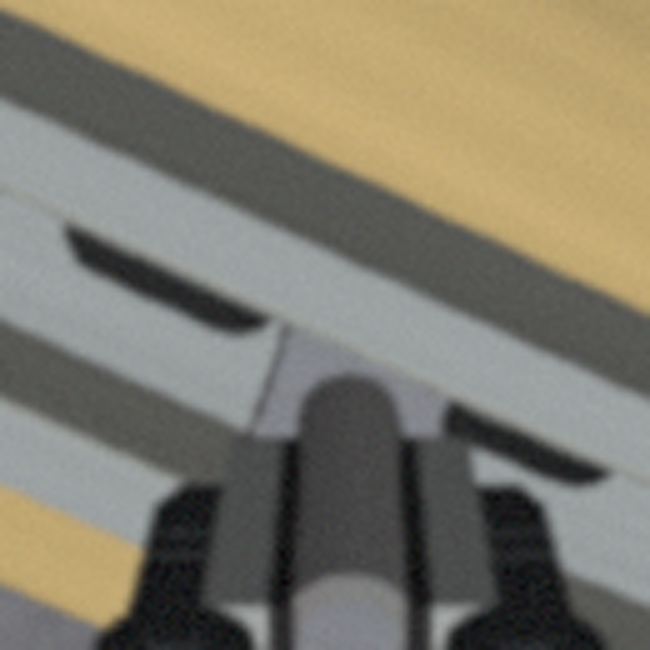

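Call:
{"name": "drive_tool", "arguments": {
  "deltas": [
    [255,0,-0.0001,0.0002,0,0,0],
    [255,0,-0.0002,0.0005,0.02,0,0],
    [255,0,-0.0002,0.0005,0.04,0,0],
    [255,0,-0.0002,0.0005,0.06,0,0],
    [255,0,-0.0002,0.0005,0.08,0,0],
    [255,0,-0.0002,0.0005,0.1,0,0],
    [255,0,-0.0002,0.0005,0.11,0,0],
    [255,0,-0.0002,0.0005,0.11,0,0],
    [255,0,-0.0002,0.0005,0.11,0,0],
    [255,0,-0.0002,0.0005,0.11,0,0]
  ]
}}

```text
time: 17.87
tool_pos: [650.3, 1.4, 72.8]
tcp_rot: [-166.3, 89.9, 19.6]
ft_force: [-0.4, 1.8, 8.4]
finger_gap: 10.2
```

```bash
python3 shot.py wrist w14; python3 shot.py side s14;python3 shot.py scene c14;python3 - <<'E'
from ov import *
from rect import rect
w=load("w14"); crop(w,250,150,130,130,5,"pics/w14c.png")
crop(load("s14"),330,120,80,90,6,"pics/s14c.png")
crop(load("c14"),300,220,80,60,9,"pics/c14c.png")
from bench import sense
print(sense()['wrist_torque'])
im=rect(w,59-9,(-35,35),(-30,30),9)
for i in range(0,70,5): cv2.putText(im,str(i-35),(i*9,12),0,.4,255); cv2.line(im,(i*9,0),(i*9,5),255)
cv2.imwrite("pics/r14.png",im)
E
```

```text
17.9167 [650.3   1.4  72.8] phi 275.84 pitch 89.90044394367874 10.083006067085975 [-0.8  2.1  8.2] [-4.4 21.9 85.4  0.  72.7 79.7]
17.9667 [650.3   1.4  72.9] phi 275.85 pitch 89.89999671280066 10.153193965241035 [-1.8  1.5  8.6] [-4.4 21.9 85.4  0.  72.7 79.7]
18.0167 [650.3   1.4  72.8] phi 275.84 pitch 89.90134071823977 9.603465077099314 [-0.2  1.7  8.2] [-4.4 21.9 85.4  0.  72.7 79.7]
[0.3997106  0.15024883 0.04566713]
```

View pics/w14c.png

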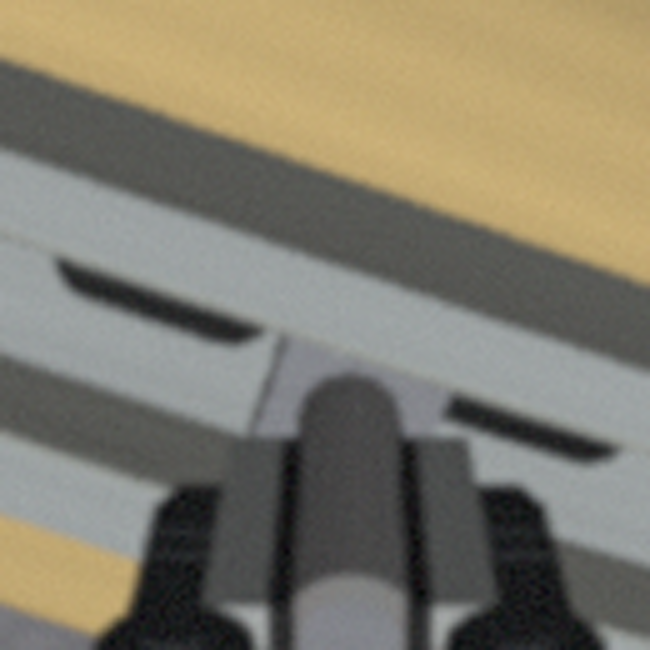

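View pics/r14.png

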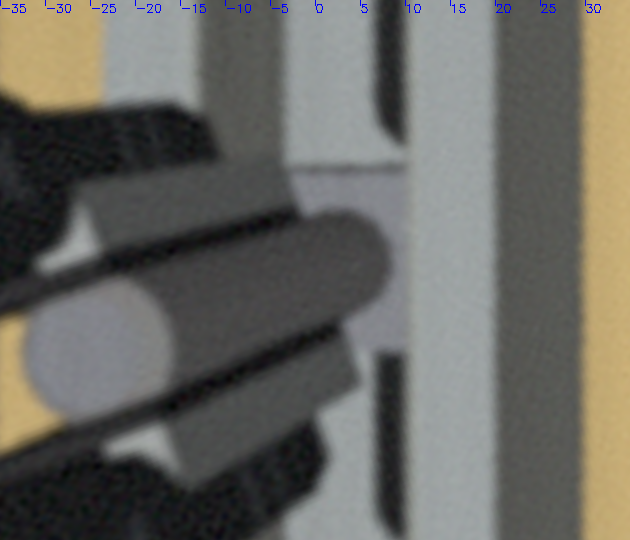

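View pics/s14c.png

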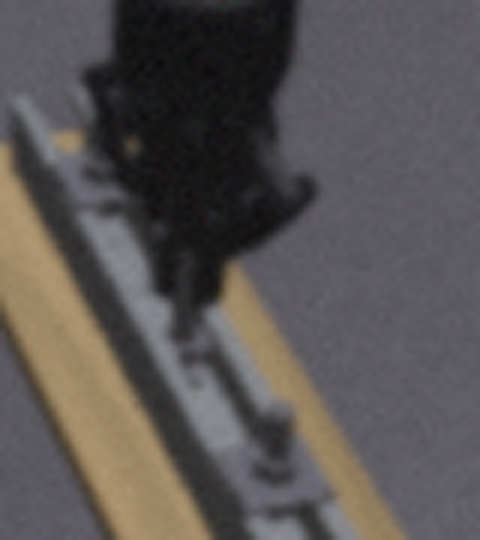

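View pics/c14c.png

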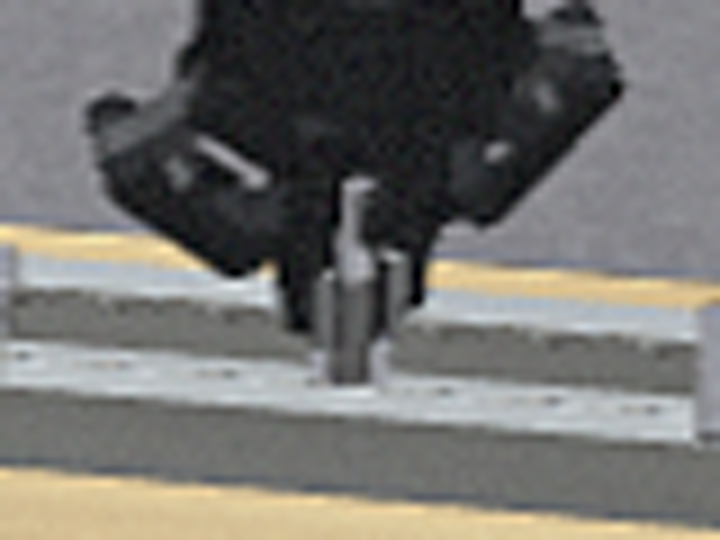

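Call:
{"name": "drive_tool", "arguments": {
  "deltas": [
    [255,-0.0005,0,0,0,0,0],
    [255,-0.001,0,0,0,0,0],
    [255,-0.0015,0,0,0,0,0],
    [255,-0.002,0,0,0,0,0],
    [255,-0.0025,0,0,0,0,0],
    [255,-0.003,0,0,0,0,0],
    [255,-0.0035,0,0,0,0,0],
    [255,-0.0038,0,0,0,0,0],
    [255,-0.004,0,0,0,0,0],
    [255,-0.004,0,0,0,0,0]
  ]
}}

```text
time: 18.85
tool_pos: [650.1, 1.4, 76.5]
tcp_rot: [-162.1, 89.9, 23.8]
ft_force: [-0.7, 2.2, 5.9]
finger_gap: 9.9
```

```bash
python3 shot.py wrist w15; python3 - <<'E'
from ov import *
from rect import rect
w=load("w15"); crop(w,250,150,130,130,5,"pics/w15c.png")
im=rect(w,59-5,(-35,35),(-30,30),9)
for i in range(0,70,5): cv2.putText(im,str(i-35),(i*9,12),0,.4,255); cv2.line(im,(i*9,0),(i*9,5),255)
cv2.imwrite("pics/r15.png",im)
E
```

```text
18.9 [650.1   1.4  76.5] phi 275.84 pitch 89.92102273667132 9.82726313280855 [0.8 2.1 5.1] [-4.4 21.6 85.3  0.  73.  79.7]
```

View pics/r15.png

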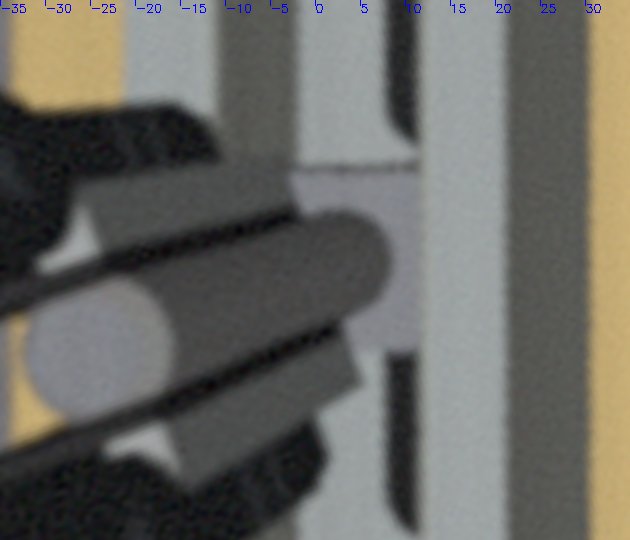

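Call:
{"name": "drive_tool", "arguments": {
  "deltas": [
    [255,-0.0003,0,0,0,0,0],
    [255,-0.0006,0,0,0,0,0],
    [215,-0.0006,0,0,0,0,0],
    [205,-0.0006,0,0,0,0,0],
    [195,-0.0006,0,0,0,0,0],
    [180,-0.0006,0,0,0,0,0],
    [165,-0.0006,0,0,0,0,0],
    [150,-0.0006,0,0,0,0,0],
    [130,-0.0006,0,0,0,0,0],
    [120,-0.0006,0,0,0,0,0]
  ],
  "squeeze": 30
}}

```text
time: 19.73
tool_pos: [649.6, 0.9, 76.4]
tcp_rot: [-6.9, 90.0, 178.9]
ft_force: [-0.0, 0.3, -0.3]
finger_gap: 45.2
```

```bash
python3 shot.py wrist w16; python3 - <<'E'
from ov import *
w=load("w16"); crop(w,240,130,160,150,5,"pics/w16c.png")
E
```

```text
19.7833 [649.6   0.9  76.5] phi 275.83 pitch 89.99934311622074 45.56051037991976 [-0.4  0.2  0.3] [-4.4 21.6 85.3  0.  73.1 79.7]
```

View pics/w16c.png

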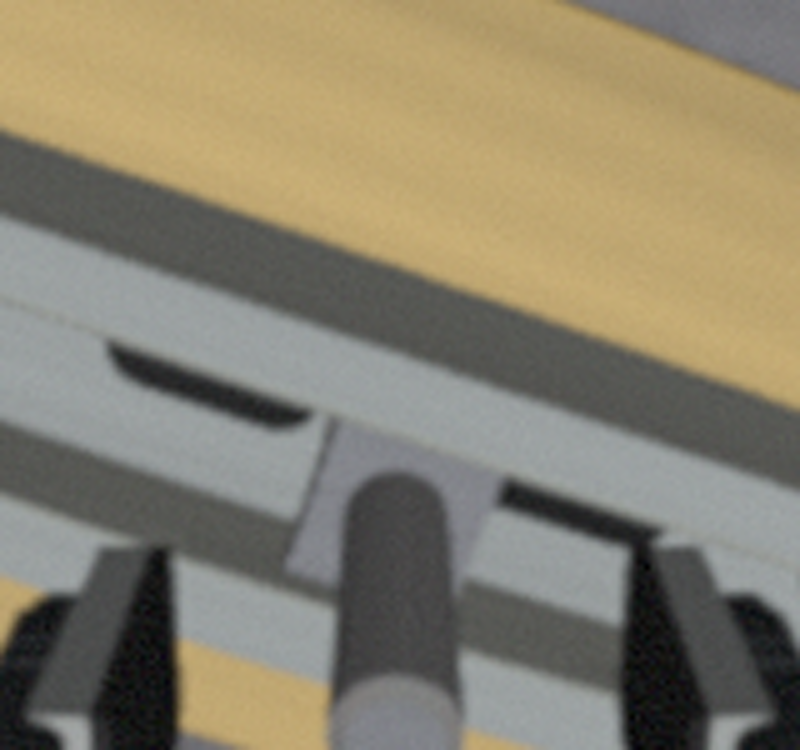

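Released with zero force; the plate lies across, the stud stands free. Now retreat straight up and check.

Call:
{"name": "drive_tool", "arguments": {
  "deltas": [
    [110,-0.002,0,0,0,0,0],
    [110,-0.008,0,0,0,0,0],
    [110,-0.018,0,0,0,0,0],
    [110,-0.03,0,0,0,0,0],
    [110,-0.045,0,0,0,0,0],
    [110,-0.06,0,0,0,0,0],
    [110,-0.08,0,0,0,0,0],
    [110,-0.1,0,0,0,0,0],
    [110,-0.115,0,0,0,0,0],
    [110,-0.12,0,0,0,0,0]
  ]
}}

```text
time: 20.62
tool_pos: [651.6, 0.9, 202.0]
tcp_rot: [169.8, 89.6, -4.4]
ft_force: [-0.1, 0.1, 0.2]
finger_gap: 48.6
```

Call:
{"name": "drive_tool", "arguments": {
  "deltas": [
    [110,0,0,0,0,0,0],
    [110,0,0,0,0,0,0],
    [110,0,0,0,0,0,0],
    [110,0,0,0,0,0,0],
    [110,0,0,0,0,0,0],
    [110,0,0,0,0,0,0],
    [110,0,0,0,0,0,0],
    [110,0,0,0,0,0,0],
    [110,0,0,0,0,0,0],
    [110,0,0,0,0,0,0]
  ]
}}

```text
time: 21.45
tool_pos: [649.6, 1.0, 196.5]
tcp_rot: [-92.8, 90.0, 93.0]
ft_force: [-0.5, -0.2, -0.3]
finger_gap: 48.4
```

```bash
python3 shot.py wrist w17; python3 shot.py side s17;python3 shot.py scene c17;python3 - <<'E'
from ov import *
from rect import rect
w=load("w17")
overlay(w,(650.5+1.7*.97,.5-1.7*.242,49.5),-14,255,130,120,110,5,"pics/ov17.png")
overlay(load("c17"),(650.5+1.7*.97,.5-1.7*.242,49.5),-14,290,220,90,60,8,"pics/ovc17.png",fish=False)
crop(load("s17"),330,120,80,90,6,"pics/s17c.png")
im=rect(w,54,(-25,25),(-25,25),11)
cv2.imwrite("pics/r17.png",im)
E
```

```text
21.5 [649.6   1.  196.5] phi 275.83 pitch 89.99832383185104 48.42615947719543 [-0.3  0.8 -1.1] [-4.4 16.  79.2  0.  84.8 79.7]
21.55 [649.6   1.  196.5] phi -84.16 pitch 89.9932729711937 48.310322523059746 [0.1 0.1 1. ] [-4.4 16.  79.1  0.  84.8 79.7]
21.6 [649.6   1.  196.6] phi -84.17 pitch 89.99190567708963 48.32132744189634 [ 0.2 -0.1  0.2] [-4.4 16.  79.1 -0.  84.8 79.7]
```

View pics/ov17.png

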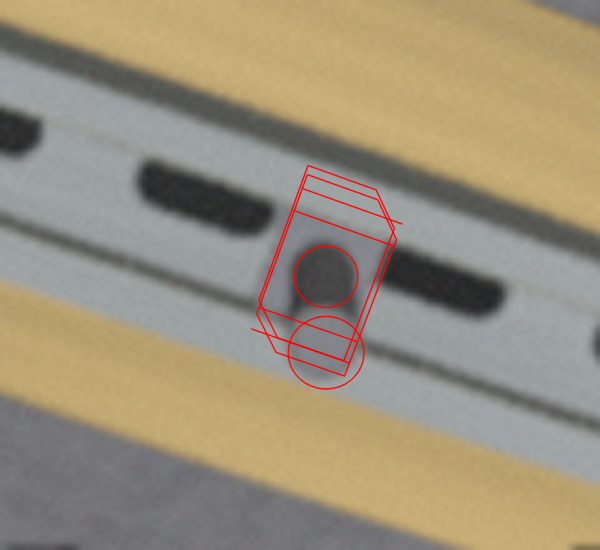

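View pics/ovc17.png

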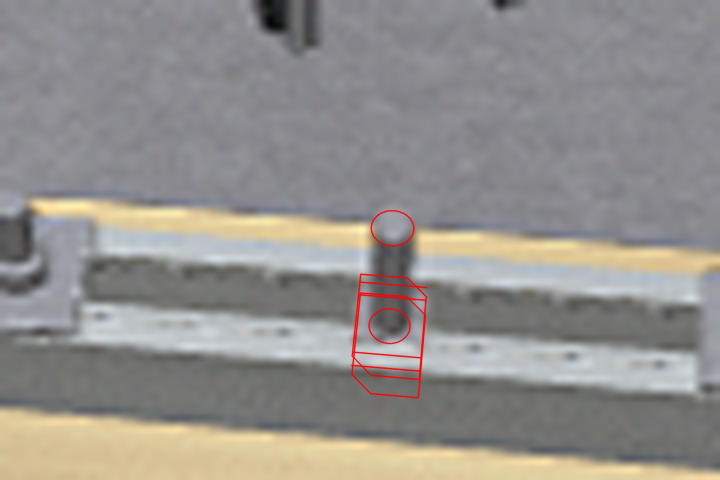

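View pics/s17c.png

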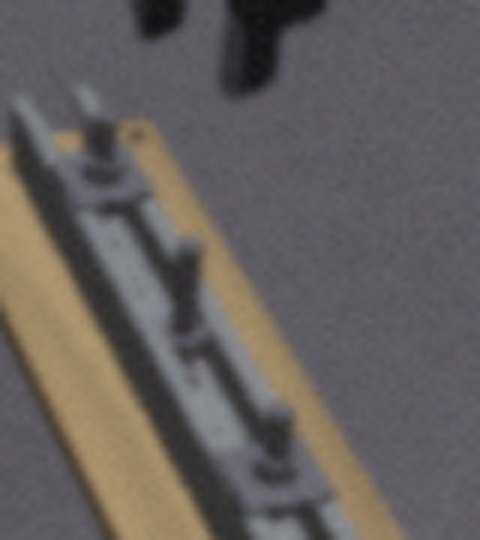

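View pics/r17.png

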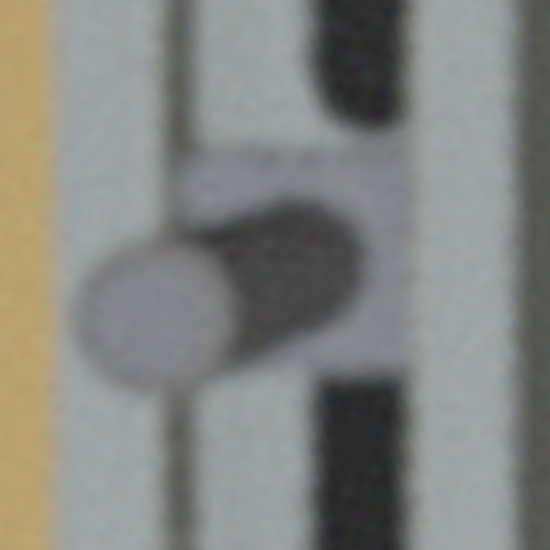

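```bash
python3 -c "
from bench import hand_in,sense
print(hand_in()); print(sense()['time'])"
```

```text
the job is handed in; nothing more can be done
None
the job is handed in; nothing more can be done
```

The grey spring stud nut is set in the channel midway between the two fixings, and I handed the job in at about 22 s of the 70 s allowed. The hand-in gives no verdict, so the final state below comes from my own checks.

**What I did:** I took the nut high on the stud and carried it to the middle. I lined it up with the slot in the wrist-camera view and pushed it down lengthwise to about 14 mm below the channel's top. Then I turned it 90° clockwise in small steps, let it up into the grooves, released it and lifted clear.

**Last checks:**
- **Force while pushing:** it peaked at about 9 N upward, which matches the spring. Sideways force stayed at 3 to 4 N or less while turning and dropped after a small correction.
- **Seating:** before release, the hand position and the spring force put the plate about 10 mm below the channel's top. The force reading was near zero after the fingers opened.
- **Final pose:** the pictures after retreat show the plate crosswise within about 1 to 2°. The stud stands upright and free within about 2°, and the nut is within about 1–3 mm of the midpoint.

**What disagreed or went unchecked:**
- The first scene-camera estimate of the plate's direction was about 30° off, and the wrist view replaced it.
- Camera and tool positions differed by 1–2 mm throughout, so I aligned the nut and slot within the same wrist picture.
- The seated height was not measured directly after release. It is inferred from the height and force before release and from the overlays.
- I did not measure the other parts again at the end. The arm never went near them.

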